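# Load the mill jar from the ball dispenser

### The job

Tip the six grinding balls out of the pouring tray into the dispenser's hopper while its gate is still shut, and stand the empty tray upright back on the bench. Then take the red grip and draw the spring-closed gate out along its rails until you feel the ball plunger click into the notch, no further, so that all the balls drop into the jar below. Finish still gripping the gate and holding it at the notch (it snaps shut if let go), with the jar left standing under the hopper and the other things on the bench left alone.

Things in the scene. Friction and masses are not known exactly. Their poses are not given: they have to be found in the camera images.
- dispenser: Grinding-ball dispenser, fixed on the bench (all in mm). Origin: on the hopper's axis at bench height; z up; the gate is drawn out along its +y. Grey base plate 170 (x) x 260 (y), 10 thick, from y -85 to +175; four posts carry an aluminium deck (top at height 98). Two dark guide rails at x = +-38, tops at height 108, run from y -80 to +165. The jar stands on the base plate under the hopper.
- hopper_mouth (a point): Centre of the hopper's round mouth, level with its rim, 201 mm above the bench on the dispenser's axis. Steel funnel: mouth 130 inner and 136 outer diameter, narrowing at about 60 degrees to a throat of 56 inner diameter below height 131.
- gate: Slide gate: aluminium blade 62 x 220 x 4 mm (top at height 103) between the rails, closing the throat; red upright grip at its outer end. Origin and axes are the dispenser's when shut and move along the dispenser's +y as it is drawn out, at most 85. A spring pulls it shut: 4 N when shut, 6 to 7 N at the notch. About 3 N more pulls it past the notch; let go, it shuts.
- gate_grip (a point): Point at which to take the red grip, 128 mm above the bench, on the centre line of the gate, 183 mm along y from the gate's origin. The grip is an upright block 45 (x) x 14 (y) x 45 (z) mm, its top at height 148, free on all sides above the blade.
- gate_notch (a point): Centre of the 8 mm wide notch in the +x edge of the blade, 55 mm along y from the gate's origin, 101 mm above the bench.
- index_block: Brass block 34 (x) x 24 (y) x 18 mm on top of the +x rail (its place along it varies), axes as the dispenser's. Origin: on the rail's top, on the axis of its ball plunger, which bears on the blade's +x edge. The gate is at the notch when gate_notch has this origin's y (50 to 64 from shut). There the pull falls 1 to 3 N over about 4 mm as the ball drops in, then rises some 3 N beyond.
- tray: Steel pouring tray, 0.3 kg, on the bench (all in mm). Origin: underside, centre of the 110 (x) x 80 (y) floor, 3 thick; walls 30 high, 3 thick. The -x end has no wall but a pouring lip that slopes up at 25 degrees from x = -55 to -88. A blue grip bar spans it above its middle. Tilted 45 degrees, lip down, it empties itself.
- tray_grip (a point): Middle of the blue grip bar, 85 mm above the tray's underside. The bar is 14 mm wide (along the tray's x), 22 mm high and 88 mm long between its end straps (along the tray's y), open below.
- tray_lip (a point): Middle of the edge of the tray's pouring lip, 20 mm above the underside, 88 mm from the tray's middle along -x.
- jar: Steel grinding jar, 90 mm outer and 80 mm inner diameter, 62 mm high, open, 0.6 kg, standing on the dispenser's base plate under the throat. Origin: centre of its underside (10 mm above the bench).
- ball0: White ceramic grinding ball, 20 mm diameter, 25 g, polished; origin at its centre. Starts in the tray.
- ball1: White ceramic grinding ball, 20 mm diameter, 25 g, polished; origin at its centre. Starts in the tray.
- ball2: White ceramic grinding ball, 20 mm diameter, 25 g, polished; origin at its centre. Starts in the tray.
- ball3: White ceramic grinding ball, 20 mm diameter, 25 g, polished; origin at its centre. Starts in the tray.
- ball4: White ceramic grinding ball, 20 mm diameter, 25 g, polished; origin at its centre. Starts in the tray.
- ball5: White ceramic grinding ball, 20 mm diameter, 25 g, polished; origin at its centre. Starts in the tray.
- jar_lid: The jar's steel lid with a knob, 92 mm diameter, 30 mm high; leave alone. Origin: centre of the underside.
- sample_bottle: Square white sample bottle 70 x 70 x 125 mm; leave alone. Origin: centre of the underside.
- wash_bottle: White wash bottle with blue cap and spout along its -x, 72 mm diameter, 195 mm high; leave alone. Origin: centre of the underside.
- petri_dish: Clear petri dish, 94 mm diameter, 14 mm high; leave alone. Origin: centre of the underside.
- scissors: Scissors with orange handles, 160 mm long, lying along x; leave alone. Origin: near the pivot.
- cap_tub: Small open tub of orange caps 120 x 90 x 45 mm; leave alone. Origin: centre of the underside.
Mind the look-alikes: they are no part of the job. What is shaped like the tray but purple is not meant.

How it is judged (in metres and radians):
On the way, in this order (a step that is already met when the one before it is completed fails the run):
1. all six balls lie in the hopper while the gate is shut (z of ball0 in the frame of dispenser between 0.1 and 0.215 m and horizontal distance between each of ball0, ball1, ball2, ball3, ball4, ball5 and hopper_mouth below 0.066 m and z of ball1 in the frame of dispenser between 0.1 and 0.215 m and z of ball2 in the frame of dispenser between 0.1 and 0.215 m and z of ball3 in the frame of dispenser between 0.1 and 0.215 m and z of ball4 in the frame of dispenser between 0.1 and 0.215 m and z of ball5 in the frame of dispenser between 0.1 and 0.215 m and horizontal distance between gate and dispenser below 0.006 m), for 0.2 s.
2. the empty tray stands upright on the bench again, the balls still in the hopper (z of ball0 in the frame of dispenser between 0.1 and 0.215 m and horizontal distance between each of ball0, ball1, ball2, ball3, ball4, ball5 and hopper_mouth below 0.066 m and z of ball1 in the frame of dispenser between 0.1 and 0.215 m and z of ball2 in the frame of dispenser between 0.1 and 0.215 m and z of ball3 in the frame of dispenser between 0.1 and 0.215 m and z of ball4 in the frame of dispenser between 0.1 and 0.215 m and z of ball5 in the frame of dispenser between 0.1 and 0.215 m and height (world z) of tray below 0.006 m and angle between tray's own z axis and vertical below 0.1 rad), for 0.2 s.
At the end, for the whole second after the job is handed in: The notch stands within 3 mm of the plunger's axis and the gate is at rest, the fingers bear on the gate with more than 2 N and the tray does not prop it; all six balls lie in the jar, which stands upright within 20 mm of the hopper's axis; the tray stands upright and at rest on the bench (y of gate_notch in the frame of index_block between -0.003 and 0.003 m and linear speed of each of gate, tray below 0.01 m/s and contact force between the fingers and gate above 2 N and contact force between tray and gate below 0.1 N and horizontal distance between each of ball0, ball1, ball2, ball3, ball4, ball5 and jar below 0.04 m and z of ball0 in the frame of jar between 0 and 0.06 m and z of ball1 in the frame of jar between 0 and 0.06 m and z of ball2 in the frame of jar between 0 and 0.06 m and z of ball3 in the frame of jar between 0 and 0.06 m and z of ball4 in the frame of jar between 0 and 0.06 m and z of ball5 in the frame of jar between 0 and 0.06 m and angle between each of jar, tray's own z axis and vertical below 0.1 rad and horizontal distance between jar and dispenser below 0.02 m and height (world z) of tray between -0.005 and 0.006 m); the arm keeps its last pose, push and grip.
It fails at once if the gate is pulled more than 10 mm past the notch (y of gate_notch in the frame of index_block above 0.01 m).
It fails at once if a bystander is pushed more than 25 mm or knocked over (distance of any of jar_lid, sample_bottle, wash_bottle, petri_dish, scissors, cap_tub from where it was at the start of the episode above 0.025 m or angle between any of jar_lid, sample_bottle, wash_bottle, petri_dish, scissors, cap_tub's own z axis and vertical above 0.5 rad).
It also fails if it takes over 72 s, if anything falls off the work surface, if the arm or the gripper's body presses on something with over 40 N, if the wrist force passes 120 N, or if a joint passes its speed limit or range.

### The arm

A 7-joint arm with a two-finger parallel gripper is mounted at the origin on the work surface. World frame = base frame: x ahead of the robot, y to its left, z up, the work surface at z = 0. Lengths are in m, angles in degrees, forces in N, time in s.
With the tool pointing down it reaches from about 0.425 to 0.875 m from the base axis. Payload 4.7 kg.
Tool frame: the origin (TCP) lies midway between the tips of the shut fingers; the grasp point (between the pads) lies 19 mm behind it; z points along the fingers, y is the line along which they close (so a half turn about z gives the same grasp; the last joint's range is limited). The gripper opens to 87 mm and grips with 3 to 60 N. Pads are 19 mm wide; open, the fingers measure 117 mm over their backs; the gripper's body (75 mm by 190 mm) begins 51 mm behind the grasp point.
Start: joints at [-74.479, 18.392, -4.016, 83.108, 1.295, 78.541, -3.26], TCP at [0.165, 0.629, 0.223] pointing down, gripper open.
Joint ranges: [-163.93, 163.93], [-17.29, 119.83], [-79.2, 71.16], [3.27, 140.29], [-89.18, 269.18], [5.43, 117.66], [-154.24, 154.24]. Speed limits (degrees/s): [147.25, 147.25, 180, 180, 180, 180, 180].

### API

Orientations are given as [roll, pitch, yaw] about the fixed x, y, z axes, in that order (R = Rz(yaw) Ry(pitch) Rx(roll)).
In Python, from cell import env gives the robot as it stands.
- The arm moves only by the tool step_arm, never from a script. Its argument "moves" is a list of rows, each an object with "dp": the shift along the tool's x, y, z in mm, a list of three; "dr": the turn, a rotation vector about the tool's x, y, z in rad, a list of three; "fingers": the closure, from 0 (fully open) to 1 (shut). In form: [{"dp": [dx, dy, dz], "dr": [ax, ay, az], "fingers": fingers}, ...]. A call has exactly 5 rows; each row shifts and turns the commanded pose from where the row before left it, along the tool's axes as they then stand; what a row does not reach is not made up. A row lasts 1/8 s, in which the tool goes at most 62.5 mm and 10.7 degrees, less where a joint would pass 70% of its speed; a pose out of reach is approached as far as the arm can. A call with a gripper value outside its range is refused whole. The fingers move at their own pace and stop on an object; "squeeze" is the grip in N (left out, the last holds). Time passes only in rows, so rows that do not move let the fingers close, or fill a call up. It gives the time, the measured TCP pose, the force, the opening and the grip force at its end, in the units of the state.
- env.get_obs(): the state, without advancing time (a new reading comes with each control period).
- env.read_camera(name): name is "side" or "top"; returns the picture (400x640x3 uint8, red, green, blue); there is no depth.
- env.camera_model(name): a dict with "fx", "fy", "cx", "cy" (pixels), "R" (3x3) and "t" (3): a world point X has camera coordinates R X + t. Camera axes: x right, y down, z forward; pixel columns grow to the right and rows downward; lengths in m; the calibration is good to about 2 mm. A picture is of the moment at which its call begins. camera_model takes no time and is no camera call.
- env.sign_off(): hands the job in; it is judged then, once.
The state is a dict: "time_s": time; "qpos": joint angles; "joint_velocities": joint speeds; "effort": joint torques, N m; "tool_pos": TCP position; "tool_rot": TCP orientation; "force": force on the tool from outside, world axes, zero at the start; "wrist_torque": the same for the moment, N m; "grip_width": finger opening in m; "grasp_force": force on a finger pad.
Only numpy, scipy, OpenCV 4.12 (cv2) and the standard library are available. Lean on these libraries where they do the work, as an engineer would, in place of code of your own. Each camera call takes 0.05 s, during which the arm holds its last target. There are 200 camera calls.

## Working session

There is one attempt and no reset: what is moved stays moved. The work goes in short steps, Python scripts to look and compute and a tool call to move; the robot and the scene stay as the last step left them, time stands still between calls to the robot, and variables do not carry over. Pictures are saved under pics/ and viewed, at most 10 in all, crops included, and the job is handed in when it is done.

Besides the shell and the picture viewer there is one more tool, called after "Call:" as name([rows], argument=value, ...), one row to a line, values as JSON. step_arm: Moves the arm, as the interface text tells. Its arguments: {"type":"object","properties":{"moves":{"type":"array","items":{"type":"object","properties":{"dp":{"type":"array","items":{"type":"number"}},"dr":{"type":"array","items":{"type":"number"}},"fingers":{"type":"number"}}}},"squeeze":{"type":"number"}},"required":["moves"]}

```bash
mkdir -p pics; ls; python3 - <<'E'
from cell import env
import cv2
for n in("top","side"):
    cv2.imwrite(f"pics/{n}0.png",env.read_camera(n)[:,:,::-1])
    m=env.camera_model(n);print(n,m)
print(env.get_obs())
E
```

```text
pics
top {'fx': 361.5178531577668, 'fy': 361.5178531577668, 'cx': 319.6008120523138, 'cy': 198.90318219335273, 'R': array([[ 0.00586314, -0.99994965,  0.00814437],
       [-0.99219699, -0.00683165, -0.12449282],
       [ 0.12454219, -0.0073509 , -0.99218708]]), 't': array([-0.08267983,  0.52914365,  1.31968861])}
side {'fx': 492.8786210070524, 'fy': 492.8786210070524, 'cx': 322.61637337106663, 'cy': 207.58814263086015, 'R': array([[ 0.92951813,  0.36858681,  0.01182376],
       [ 0.2150186 , -0.51563754, -0.82938829],
       [-0.29960481,  0.77347378, -0.55854746]]), 't': array([-0.45568077, -0.03033498,  2.13239257])}
{'time_s': 0.1, 'qpos': array([-74.47905976,  18.434719  ,  -4.01560659,  83.16833664,
         1.29488547,  78.54364061,  -3.26102677]), 'joint_velocities': array([ 0.11589592, -0.09513587,  0.00567834, -0.21411573, -0.00146736,
       -0.05184895,  0.03263602]), 'effort': array([-3.32679947e-04, -4.92569983e+01, -4.05881815e-01, -3.13399744e+01,
       -6.41364092e-02,  3.93786735e-02,  5.77580454e-05]), 'tool_pos': array([0.16500233, 0.62817401, 0.22156827]), 'tool_rot': array([-1.79898535e+02,  5.50938198e-03,  1.65287690e+02]), 'force': array([-0.75222862, -0.70316607, -0.43913424]), 'wrist_torque': array([-0.00184926, -0.01764144,  0.02065316]), 'grasp_force': 0.0, 'grip_width': 0.08684886216340322}
```

View pics/top0.png

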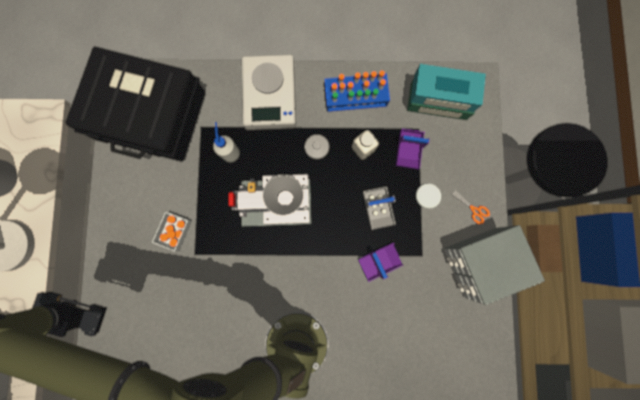

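View pics/side0.png

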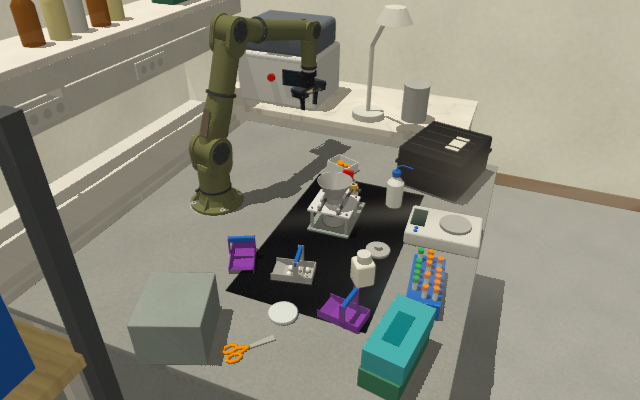

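Candidates for the tray: the steel one at top (380,205) / side (294,268), and purple look-alikes at top (410,148) and (380,261). I choose the steel one with white balls. The dispenser is at top (280,197), with its red grip at (232,200). Checking in close crops next.

```bash
python3 - <<'E'
import cv2
a=cv2.imread("pics/top0.png");b=cv2.imread("pics/side0.png")
cv2.imwrite("pics/topc.png",cv2.resize(a[160:260,222:402],None,fx=4.4,fy=4.4,interpolation=cv2.INTER_CUBIC))
cv2.imwrite("pics/sidec.png",cv2.resize(b[160:292,260:380],None,fx=4.5,fy=4.5,interpolation=cv2.INTER_CUBIC))
E
```

```text
(no output)
```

View pics/topc.png

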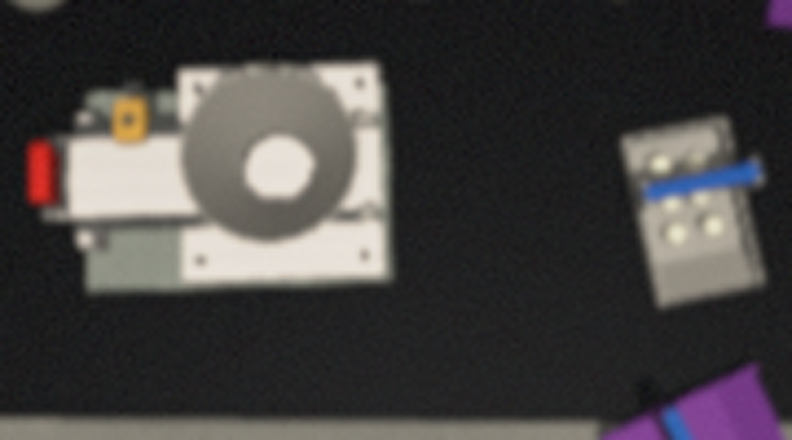

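View pics/sidec.png

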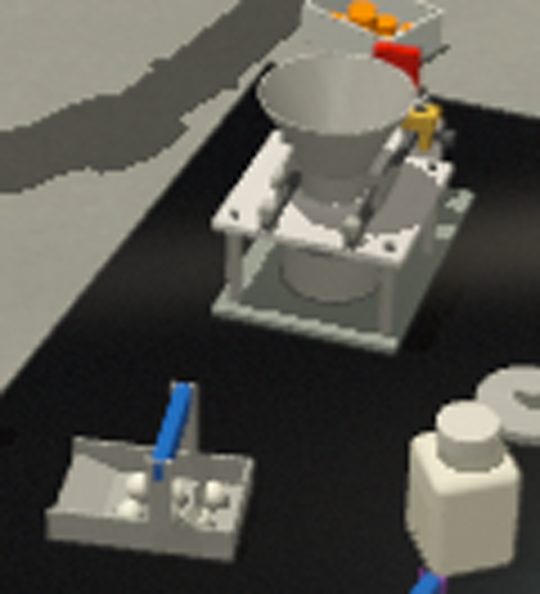

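The crops confirm the steel tray: six white balls, a blue bar, and the lip toward the robot at (712,296) in the top crop. The dispenser's gate is drawn out toward world +y, with the brass block at (130,119) in that crop. Now fitting the poses.

```bash
cat > fit.py <<'E'
from cell import env
import numpy as np
from scipy.optimize import least_squares
cam={n:env.camera_model(n) for n in("top","side")}
def proj(n,X):
    m=cam[n];c=np.asarray(X)@m["R"].T+m["t"]
    return np.stack([m["fx"]*c[...,0]/c[...,2]+m["cx"],m["fy"]*c[...,1]/c[...,2]+m["cy"]],-1)
def T(p):return lambda u,v:("top",(222+u/4.4,160+v/4.4),p)
def full(p,u,v,kind): 
    return (kind,(222+(u+.5)/4.4-.5,160+(v+.5)/4.4-.5) if kind=="top" else (260+(u+.5)/4.5-.5,160+(v+.5)/4.5-.5),p)
def W(s,p):
    x,y,a=s;c,d=np.cos(a),np.sin(a)
    return np.array([x+c*p[0]-d*p[1],y+d*p[0]+c*p[1],p[2]])
def fit(obs,s0):
    f=lambda s:np.concatenate([proj(k,W(s,p))-uv for k,uv,p in obs])
    r=least_squares(f,s0,loss="soft_l1");print(r.x[:2].round(4),np.degrees(r.x[2]).round(2));print(r.fun.reshape(-1,2).round(2).tolist());return r.x
E
python3 - <<'E'
from fit import *
mm=lambda *a:np.array(a)/1000
o=lambda p,u,v,k="top":full(mm(*p),u,v,k)
tr=fit([o((-88,-41,20),765,285),o((-88,41,20),659,307),o((55,-41,31),727,117),o((55,41,31),622,135),
 o((0,0,96),704,182),
 o((-88,41,20),75-3,441,"side"),o((-88,-41,20),47,512,"side"),o((55,41,31),255,458,"side"),o((0,0,96),174,422,"side")],[.5,-.3,.1])
d=fit([o((0,0,201),268,153),o((0,0,201),337,94,"side"),o((0,183,148),41,173),o((-85,175,10),85,293),o((-85,-85,10),392,281),
 o((-85,-85,10),213,308,"side"),o((85,-85,10),396,349,"side")],[.5,.1,0])
# block top centre z=.126
for n,u,v in(("top",130,119),("side",425,112)):
    _,uv,_=full(0,u,v,n)
    r=least_squares(lambda q:proj(n,W(d,(q[0],q[1],.126)))-uv,[.04,.1]);print(n,"block in disp",r.x.round(4))
for nme,s,p in(("tray grip",tr,(0,0,85)),("lip",tr,(-88,0,20)),("mouth",d,(0,0,201)),("grip",d,(0,183,128))):print(nme,W(s,mm(*p)).round(4))
np.save("tr.npy",tr);np.save("d.npy",d)
E
```

```text
[ 0.5154 -0.2993] 10.99
[[-2.24, -0.01], [0.48, -0.97], [-0.93, 0.71], [1.65, 0.57], [-0.27, 0.11], [1.2, 1.41], [0.62, 0.53], [-0.66, 0.39], [-0.63, -0.6]]
[0.5213 0.0424] 2.58
[[0.35, 0.43], [0.29, -0.67], [-0.22, 0.01], [0.75, -0.41], [-0.03, -0.35], [-0.3, -0.36], [0.03, -0.61]]
top block in disp [0.0435 0.1165]
side block in disp [0.0484 0.1125]
tray grip [ 0.5154 -0.2993  0.085 ]
lip [ 0.4291 -0.3161  0.02  ]
mouth [0.5213 0.0424 0.201 ]
grip [0.5131 0.2252 0.128 ]
```

```bash
cat > plan.py <<'E'
from fit import *
from scipy.spatial.transform import Rotation as R, Slerp
def pose(o=None):
    o=o or env.get_obs();return np.array(o["tool_pos"]),R.from_euler("xyz",o["tool_rot"],degrees=True)
def plan(wps,start=None):
    """wps: (pos m, Rotation, rows). prints tool-frame rows"""
    p,r=start or pose()
    for q,s,n in wps:
        q=np.asarray(q);sl=Slerp([0,1],R.concatenate([r,s]));p0=p
        cp,cr=p,r
        for i in range(1,n+1):
            np_,nr=p0+(q-p0)*i/n,sl([i/n])[0]
            dp=cr.inv().apply(np_-cp)*1000;dr=(cr.inv()*nr).as_rotvec()
            print(dp.round(1).tolist(),dr.round(4).tolist());cp,cr=np_,nr
        print("-- at",q.round(4));p,r=q,s
down=lambda yaw:R.from_euler("xyz",[180,0,yaw],degrees=True)
def st():
    o=env.get_obs();print({k:np.round(o[k],3).tolist() for k in("time_s","qpos","tool_pos","tool_rot","force","grip_width","grasp_force")})
E
python3 - <<'E'
from plan import *
plan([((.30,.50,.36),down(148),5),((.5,.2,.38),down(120),7),((.53,-.1,.32),down(105),6),((.5154,-.2993,.14),down(101),6),((.5154,-.2993,.066),down(101),3)])
E
```

```text
[-32.6, -18.0, -27.7] [-0.0003, 0.0001, 0.0603]
[-33.7, -16.0, -27.7] [-0.0003, 0.0001, 0.0603]
[-34.6, -13.9, -27.7] [-0.0003, 0.0001, 0.0603]
[-35.3, -11.8, -27.7] [-0.0003, 0.0001, 0.0603]
[-36.0, -9.6, -27.7] [-0.0003, 0.0001, 0.0603]
-- at [0.3  0.5  0.36]
[-46.9, -21.2, -2.9] [0.0, -0.0, 0.0698]
[-48.3, -17.9, -2.9] [-0.0, -0.0, 0.0698]
[-49.4, -14.5, -2.9] [0.0, -0.0, 0.0698]
[-50.3, -11.0, -2.9] [0.0, -0.0, 0.0698]
[-51.0, -7.4, -2.9] [-0.0, -0.0, 0.0698]
[-51.4, -3.9, -2.9] [0.0, -0.0, 0.0698]
[-51.5, -0.3, -2.9] [0.0, -0.0, 0.0698]
-- at [0.5  0.2  0.38]
[-45.8, -20.7, 10.0] [0.0, -0.0, 0.0436]
[-46.7, -18.7, 10.0] [0.0, -0.0, 0.0436]
[-47.4, -16.6, 10.0] [-0.0, -0.0, 0.0436]
[-48.1, -14.5, 10.0] [0.0, -0.0, 0.0436]
[-48.7, -12.4, 10.0] [-0.0, -0.0, 0.0436]
[-49.2, -10.3, 10.0] [-0.0, -0.0, 0.0436]
-- at [ 0.53 -0.1   0.32]
[-31.5, -10.9, 30.0] [0.0, -0.0, 0.0116]
[-31.6, -10.6, 30.0] [-0.0, -0.0, 0.0116]
[-31.7, -10.2, 30.0] [0.0, -0.0, 0.0116]
[-31.8, -9.8, 30.0] [0.0, -0.0, 0.0116]
[-31.9, -9.5, 30.0] [-0.0, -0.0, 0.0116]
[-32.0, -9.1, 30.0] [0.0, -0.0, 0.0116]
-- at [ 0.5154 -0.2993  0.14  ]
[0.0, -0.0, 24.7] [0.0, 0.0, 0.0]
[0.0, -0.0, 24.7] [0.0, 0.0, 0.0]
[0.0, -0.0, 24.7] [0.0, 0.0, 0.0]
-- at [ 0.5154 -0.2993  0.066 ]
```

Call:
step_arm([
  {"dp":[-33,-18,-28],"dr":[0,0,0.06],"fingers":0},
  {"dp":[-34,-16,-28],"dr":[0,0,0.06],"fingers":0},
  {"dp":[-35,-14,-28],"dr":[0,0,0.06],"fingers":0},
  {"dp":[-35,-12,-28],"dr":[0,0,0.06],"fingers":0},
  {"dp":[-36,-10,-28],"dr":[0,0,0.06],"fingers":0},
], squeeze=30)

```text
time_s: 0.72
tool_pos: [0.3014, 0.4985, 0.363]
tool_rot: [-180.0, 0.0, 148.0]
force: [0.8, 0.3, 0.6]
grip_width: 0.0868
grasp_force: 0.0
```

Call:
step_arm([
  {"dp":[-47,-21,-3],"dr":[0,0,0.07],"fingers":0},
  {"dp":[-48,-18,-3],"dr":[0,0,0.07],"fingers":0},
  {"dp":[-49,-14,-3],"dr":[0,0,0.07],"fingers":0},
  {"dp":[-50,-11,-3],"dr":[0,0,0.07],"fingers":0},
  {"dp":[-51,-7,-3],"dr":[0,0,0.07],"fingers":0},
])

```text
time_s: 1.35
tool_pos: [0.4443, 0.2852, 0.3774]
tool_rot: [-180.0, -0.0, 127.9]
force: [0.9, -0.4, -0.2]
grip_width: 0.0871
grasp_force: 0.0
```

Call:
step_arm([
  {"dp":[-51,-4,-3],"dr":[0,0,0.07],"fingers":0},
  {"dp":[-52,0,-3],"dr":[0,0,0.07],"fingers":0},
  {"dp":[-46,-21,10],"dr":[0,0,0.044],"fingers":0},
  {"dp":[-47,-19,10],"dr":[0,0,0.044],"fingers":0},
  {"dp":[-47,-17,10],"dr":[0,0,0.044],"fingers":0},
])

```text
time_s: 1.98
tool_pos: [0.5151, 0.0488, 0.3529]
tool_rot: [-180.0, -0.0, 112.4]
force: [0.2, 0.7, -0.6]
grip_width: 0.087
grasp_force: 0.0
```

Call:
step_arm([
  {"dp":[-48,-15,10],"dr":[0,0,0.044],"fingers":0},
  {"dp":[-49,-12,10],"dr":[0,0,0.044],"fingers":0},
  {"dp":[-49,-10,10],"dr":[0,0,0.044],"fingers":0},
  {"dp":[-32,-11,30],"dr":[0,0,0.012],"fingers":0},
  {"dp":[-32,-11,30],"dr":[0,0,0.012],"fingers":0},
])

```text
time_s: 2.6
tool_pos: [0.5248, -0.1682, 0.2626]
tool_rot: [180.0, -0.0, 103.5]
force: [-0.2, 0.9, -0.2]
grip_width: 0.0867
grasp_force: 0.0
```

```bash
python3 - <<'E'
from plan import *
plan([((.5154,-.2993,.14),down(101),5),((.5154,-.2993,.066),down(101),4)])
E
```

```text
[-25.1, -8.0, 24.5] [0.0001, -0.0, 0.0086]
[-25.1, -7.7, 24.5] [0.0001, -0.0, 0.0086]
[-25.2, -7.5, 24.5] [0.0001, -0.0, 0.0086]
[-25.3, -7.3, 24.5] [0.0001, -0.0, 0.0086]
[-25.3, -7.1, 24.5] [0.0001, -0.0, 0.0086]
-- at [ 0.5154 -0.2993  0.14  ]
[0.0, -0.0, 18.5] [0.0, 0.0, 0.0]
[0.0, -0.0, 18.5] [0.0, 0.0, 0.0]
[0.0, -0.0, 18.5] [0.0, 0.0, 0.0]
[0.0, -0.0, 18.5] [0.0, 0.0, 0.0]
-- at [ 0.5154 -0.2993  0.066 ]
```

Call:
step_arm([
  {"dp":[-25,-8,24],"dr":[0,0,0.009],"fingers":0},
  {"dp":[-25,-8,24],"dr":[0,0,0.009],"fingers":0},
  {"dp":[-25,-7,25],"dr":[0,0,0.009],"fingers":0},
  {"dp":[-25,-7,25],"dr":[0,0,0.009],"fingers":0},
  {"dp":[-25,-7,24],"dr":[0,0,0.009],"fingers":0},
])

```text
time_s: 3.22
tool_pos: [0.5157, -0.2974, 0.1403]
tool_rot: [-180.0, -0.0, 100.9]
force: [0.2, 0.7, 0.4]
grip_width: 0.0873
grasp_force: 0.0
```

```bash
python3 - <<'E'
from plan import *
import cv2
st()
a=env.read_camera("top")[150:250,330:450,::-1];b=env.read_camera("side")[190:310,240:350,::-1]
f=lambda i:cv2.resize(i,(400,int(400*i.shape[0]/i.shape[1])),interpolation=cv2.INTER_CUBIC)
a,b=f(a),f(b);h=max(len(a),len(b))
cv2.imwrite("pics/g1.png",np.hstack([np.pad(i,((0,h-len(i)),(0,0),(0,0))) for i in(a,b)]))
E
```

```text
{'time_s': 3.225, 'qpos': [-10.016, 18.523, 45.118, 98.598, -13.985, 68.732, 49.695], 'tool_pos': [0.516, -0.297, 0.14], 'tool_rot': [-179.974, -0.034, 100.944], 'force': [0.201, 0.683, 0.373], 'grip_width': 0.087, 'grasp_force': 0.0}
```

View pics/g1.png

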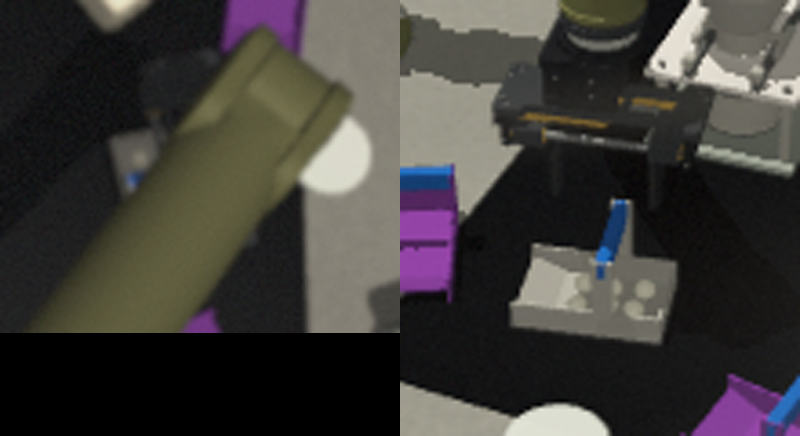

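The side crop shows the bar (613,240) centred below the fingers (557,175) and (655,185). Descending.

Call:
step_arm([
  {"dp":[-1,0,18],"fingers":0},
  {"dp":[-1,0,18],"fingers":0},
  {"dp":[0,0,18],"fingers":0},
  {"dp":[0,0,18],"fingers":0},
  {"dp":[0,0,2],"fingers":0},
])

```text
validation failed for argument at $.mo...
```

Call:
step_arm([
  {"fingers":1},
  {"fingers":1},
  {"fingers":1},
  {"fingers":1},
  {"fingers":1},
], squeeze=45)

```text
validation failed for argument at $.mo...
```

Rows need every field.

Call:
step_arm([
  {"dp":[-1,0,18],"dr":[0,0,0],"fingers":0},
  {"dp":[-1,0,18],"dr":[0,0,0],"fingers":0},
  {"dp":[0,0,18],"dr":[0,0,0],"fingers":0},
  {"dp":[0,0,18],"dr":[0,0,0],"fingers":0},
  {"dp":[0,0,2],"dr":[0,0,0],"fingers":0},
])

```text
time_s: 3.95
tool_pos: [0.5154, -0.2981, 0.0657]
tool_rot: [-179.9, -0.1, 101.0]
force: [-0.6, 0.2, 1.2]
grip_width: 0.0871
grasp_force: 0.0
```

Call:
step_arm([
  {"dp":[0,0,0],"dr":[0,0,0],"fingers":1},
  {"dp":[0,0,0],"dr":[0,0,0],"fingers":1},
  {"dp":[0,0,0],"dr":[0,0,0],"fingers":1},
  {"dp":[0,0,0],"dr":[0,0,0],"fingers":1},
  {"dp":[0,0,0],"dr":[0,0,0],"fingers":1},
], squeeze=45)

```text
time_s: 4.58
tool_pos: [0.5165, -0.299, 0.0677]
tool_rot: [180.0, 0.0, 100.9]
force: [0.4, 0.9, -0.0]
grip_width: 0.0449
grasp_force: 0.0
```

Call:
step_arm([
  {"dp":[0,0,0],"dr":[0,0,0],"fingers":1},
  {"dp":[0,0,0],"dr":[0,0,0],"fingers":1},
  {"dp":[0,0,0],"dr":[0,0,0],"fingers":1},
  {"dp":[0,0,0],"dr":[0,0,0],"fingers":1},
  {"dp":[0,0,0],"dr":[0,0,0],"fingers":1},
])

```text
time_s: 5.2
tool_pos: [0.5166, -0.2989, 0.0676]
tool_rot: [180.0, 0.0, 100.9]
force: [1.7, 0.0, 0.5]
grip_width: 0.0136
grasp_force: 44.9
```

```bash
python3 - <<'E'
from plan import *
st()
E
```

```text
{'time_s': 5.2, 'qpos': [-7.792, 23.367, 43.116, 102.308, -17.999, 61.392, 52.666], 'tool_pos': [0.517, -0.299, 0.068], 'tool_rot': [179.977, 0.005, 100.942], 'force': [1.714, 0.02, 0.471], 'grip_width': 0.014, 'grasp_force': 44.922}
```

Gripped at 45 N. Lifting slowly.

Call:
step_arm([
  {"dp":[0,0,-5],"dr":[0,0,0],"fingers":1},
  {"dp":[0,0,-12],"dr":[0,0,0],"fingers":1},
  {"dp":[0,0,-20],"dr":[0,0,0],"fingers":1},
  {"dp":[0,0,-26],"dr":[0,0,0],"fingers":1},
  {"dp":[0,0,-30],"dr":[0,0,0],"fingers":1},
])

```text
time_s: 5.82
tool_pos: [0.5162, -0.2991, 0.1624]
tool_rot: [180.0, 0.0, 100.9]
force: [0.2, -0.9, -4.1]
grip_width: 0.0136
grasp_force: 44.9
```

Call:
step_arm([
  {"dp":[0,0,-30],"dr":[0,0,0],"fingers":1},
  {"dp":[0,0,-30],"dr":[0,0,0],"fingers":1},
  {"dp":[0,0,-30],"dr":[0,0,0],"fingers":1},
  {"dp":[0,0,-30],"dr":[0,0,0],"fingers":1},
  {"dp":[0,0,-25],"dr":[0,0,0],"fingers":1},
])

```text
time_s: 6.45
tool_pos: [0.5161, -0.2994, 0.3083]
tool_rot: [179.9, 0.1, 100.9]
force: [-0.2, -0.2, -4.5]
grip_width: 0.0138
grasp_force: 44.9
```

Call:
step_arm([
  {"dp":[0,0,-15],"dr":[0,0,0],"fingers":1},
  {"dp":[0,0,-5],"dr":[0,0,0],"fingers":1},
  {"dp":[0,0,0],"dr":[0,0,0],"fingers":1},
  {"dp":[0,0,0],"dr":[0,0,0],"fingers":1},
  {"dp":[0,0,0],"dr":[0,0,0],"fingers":1},
])

```text
time_s: 7.08
tool_pos: [0.5161, -0.2987, 0.3247]
tool_rot: [-179.9, -0.0, 100.9]
force: [0.2, 0.6, -5.5]
grip_width: 0.0133
grasp_force: 44.9
```

```bash
cat > kin.py <<'E'
from plan import *
import itertools
S=[([-74.47905976,18.434719,-4.01560659,83.16833664,1.29488547,78.54364061,-3.26102677],[.16500233,.62817401,.22156827],[-179.8985,.0055,165.2877]),
([-10.016,18.523,45.118,98.598,-13.985,68.732,49.695],[.516,-.297,.14],[-179.974,-.034,100.944]),
([-7.792,23.367,43.116,102.308,-17.999,61.392,52.666],[.5166,-.2989,.0676],[179.977,.005,100.942])]
o=env.get_obs();S.append((o["qpos"],o["tool_pos"],o["tool_rot"]))
def chain(q,s,y0,o7):
    q=np.array(q)*s;Rs=[];r=R.from_euler("z",y0,degrees=True)
    for a,v in zip("zyzyzyz",q): r=r*R.from_euler(a,v,degrees=True);Rs.append(r)
    return Rs,r*R.from_euler("z",o7,degrees=True)
best=[]
for s in itertools.product([1,-1],repeat=5):
    sg=np.array([s[0],1,s[1],s[4],s[2],s[4],s[3]])
    if s[4]<0: continue
    f=lambda v:np.concatenate([(chain(q,sg,*v)[1].inv()*R.from_euler("xyz",e,degrees=True)).as_rotvec() for q,p,e in S])
    for i in(0,90,180,270):
        r=least_squares(f,[i,i]);best.append((r.cost,tuple(sg),tuple(r.x%360)))
best.sort(key=lambda t:t[0]);[print(b) for b in best[:4]]
E
python3 kin.py
```

```text
(np.float64(4.741119862912018e-10), (np.int64(-1), np.int64(1), np.int64(-1), np.int64(1), np.int64(-1), np.int64(1), np.int64(-1)), (np.float64(359.9165040257792), np.float64(89.9165536550578)))
(np.float64(2.772036584134723e-09), (np.int64(-1), np.int64(1), np.int64(-1), np.int64(1), np.int64(-1), np.int64(1), np.int64(-1)), (np.float64(1.6538324095146173), np.float64(91.65388349356746)))
(np.float64(2.891669516339178e-09), (np.int64(-1), np.int64(1), np.int64(-1), np.int64(1), np.int64(-1), np.int64(1), np.int64(-1)), (np.float64(358.4536070143726), np.float64(88.45365705785048)))
(np.float64(1.8270705892063112e-08), (np.int64(-1), np.int64(1), np.int64(-1), np.int64(1), np.int64(-1), np.int64(1), np.int64(-1)), (np.float64(355.6948918179442), np.float64(85.6949422508377)))
```

```bash
cat >> kin.py <<'E'
sg=np.array([-1,1,-1,1,-1,1,-1.])
ez,ex=np.eye(3)[2],np.eye(3)[0]
def rows(q):
    Rs,rt=chain(q,sg,0,90)
    return np.stack([ez]+[Rs[i].apply(v) for i,v in((1,ex),(1,ez),(3,ex),(3,ez),(5,ex),(6,ez))],1),rt
A=np.vstack([rows(q)[0] for q,_,_ in S]);b=np.concatenate([p for _,p,_ in S])
lam=1e-3
L=np.linalg.solve(A.T@A+lam**2*np.eye(7),A.T@b);print("links",L.round(3),"res",np.abs(A@L-b).max())
lo=np.array([-163.93,-17.29,-79.2,3.27,-89.18,5.43,-154.24]);hi=np.array([163.93,119.83,71.16,140.29,269.18,117.66,154.24])
def ik(p,r,q0):
    def f(q):
        a,rt=rows(q);return np.concatenate([(a@L-p)*20,(rt.inv()*r).as_rotvec()*5,(q-q0)*2e-4])
    s=least_squares(f,np.clip(q0,lo+.01,hi-.01),bounds=(lo,hi));return s.x,np.abs(s.fun[:6]).max()
E
python3 - <<'E'
from kin import *
d=np.load("d.npy");m=np.array([d[0],d[1],.201]);q0=np.array(env.get_obs()["qpos"])
lip=np.array([0,-.088,.0476])
for ty in(-70,-45,-20,11,45,70):
    tx=np.array([np.cos(np.radians(ty)),np.sin(np.radians(ty)),0]);q=q0
    for th in(0,20,35,55):
        r=down(ty+90)*R.from_rotvec([-np.radians(th),0,0])
        l=m+tx*.015+[0,0,.045 if th==0 else .015]
        q,e=ik(l-r.apply(lip),r,q);print(ty,th,q.round(0),round(e,3),"margin",np.minimum(q-lo,hi-q).min().round(0))
E
```

```text
(np.float64(4.741119862912018e-10), (np.int64(-1), np.int64(1), np.int64(-1), np.int64(1), np.int64(-1), np.int64(1), np.int64(-1)), (np.float64(359.9165040257792), np.float64(89.9165536550578)))
(np.float64(2.772036584134723e-09), (np.int64(-1), np.int64(1), np.int64(-1), np.int64(1), np.int64(-1), np.int64(1), np.int64(-1)), (np.float64(1.6538324095146173), np.float64(91.65388349356746)))
(np.float64(2.891669516339178e-09), (np.int64(-1), np.int64(1), np.int64(-1), np.int64(1), np.int64(-1), np.int64(1), np.int64(-1)), (np.float64(358.4536070143726), np.float64(88.45365705785048)))
(np.float64(1.8270705892063112e-08), (np.int64(-1), np.int64(1), np.int64(-1), np.int64(1), np.int64(-1), np.int64(1), np.int64(-1)), (np.float64(355.6948918179442), np.float64(85.6949422508377)))
links [ 0.725 -0.026  0.452 -0.007  0.518 -0.025  0.841] res 0.027436459094872828
-70 0 [-30.   6.  36.  91.  -4.  84. -63.] 0.0 margin 23.0
-70 20 [ -46.   -0.   17.  101.   20.   82. -102.] 0.0 margin 17.0
-70 35 [ -58.   12.    9.   98.   28.   89. -124.] 0.0 margin 29.0
-70 55 [ -72.   40.    8.   83.   32.
[... 533 characters left out ...]
 [-35.  16.  35.  81.  -9.  86.  11.] 0.0 margin 32.0
11 20 [ -0. -17.   0. 114.  -4.  67.  12.] 0.34 margin 0.0
11 35 [ 47. -17.  -0. 125. -35.  75.  73.] 1.405 margin 0.0
11 55 [109.   6.   1. 140. -36.  87. 149.] 1.217 margin 0.0
45 0 [-36.  12.  28.  84.  -6.  85.  37.] 0.0 margin 30.0
45 20 [-10. -17.  19. 115. -11.  70.  57.] 0.0 margin 0.0
45 35 [ 49. -17.   0. 125. -36.  79. 104.] 0.113 margin 0.0
45 55 [ 68.   8.  15. 127. -42.  88. 147.] 0.0 margin 7.0
70 0 [-37.   8.  24.  88.  -3.  85.  57.] 0.0 margin 25.0
70 20 [-28.  -7.  41. 106. -16.  77.  86.] 0.0 margin 10.0
70 35 [-11.   5.  54. 108. -36.  86. 121.] 0.0 margin 17.0
70 55 [ 34.  37.  36.  96. -51. 105. 154.] 0.0 margin 0.0
```

```bash
cat > /tmp/e.py <<'E'
s=open('kin.py').read()
i=s.index("A=np.vstack")
j=s.index("lo=np.array")
s=s[:i].replace("[print(b) for b in best[:4]]","").replace("((1,ex),(1,ez),(3,ex),(3,ez),(5,ex),(6,ez))","((1,ex),(1,ez),(3,ex),(3,ez),(5,ex),(6,ez),(0,ey),(1,ey),(3,ey),(5,ey))").replace("ez,ex=np.eye(3)[2],np.eye(3)[0]","ex,ey,ez=np.eye(3)")+'''
A=np.vstack([rows(q)[0] for q,_,_ in S]);b=np.concatenate([p for _,p,_ in S])
w=np.array([.05,.1,1,.1,1,.1,.1]+[.05]*4);L0=np.array([D1,0,.45,0,.45,0,.25,0,0,0,0]);lam=3e-3
L=L0+w*np.linalg.solve((A*w).T@(A*w)+lam**2*np.eye(11),(A*w).T@(b-A@L0));print("links",L.round(3),"res",np.abs(A@L-b).max())
'''.replace("D1",".3")+s[j:]
open('kin.py','w').write(s)
E
python3 /tmp/e.py; python3 - <<'E'
from kin import *
for z in(.1,.2,.25,.3,.35,.4):print(z,proj("side",[0,0,z]).round(0))
d=np.load("d.npy");m=np.array([d[0],d[1],.201]);q0=np.array(env.get_obs()["qpos"])
# shoulder/elbow/wrist at start pose
Rs,_=chain(S[0][0],sg,0,90)
sh=np.array([0,0,L[0]]);el=sh+Rs[1].apply([L[1],0,L[2]]);wr=el+Rs[3].apply([L[3],0,L[4]])
print([proj("side",v).round(0).tolist() for v in(sh,el,wr,S[0][1])])
E
```

```text
links [ 0.268  0.004  0.455 -0.003  0.513 -0.     0.377 -0.007 -0.007 -0.011
 -0.001] res 0.0007583056111652997
0.1 [215. 181.]
0.2 [212. 160.]
0.25 [211. 149.]
0.3 [209. 138.]
0.35 [208. 126.]
0.4 [206. 114.]
[[210.0, 145.0], [227.0, 27.0], [304.0, 27.0], [309.0, 106.0]]
```

```bash
python3 - <<'E'
from kin import *
d=np.load("d.npy");m=np.array([d[0],d[1],.201]);q0=np.array(env.get_obs()["qpos"])
lip=np.array([0,-.088,.0476]);print(q0.round(0))
for ty in(-90,-75,-60,-45,-20,11,45,60,75,90):
    tx=np.array([np.cos(np.radians(ty)),np.sin(np.radians(ty)),0]);q=q0;out=[]
    for th in range(0,56,5):
        r=down(ty+90)*R.from_rotvec([-np.radians(th),0,0])
        l=m+tx*.015+[0,0,.045 if th==0 else .015]
        q,e=ik(l-r.apply(lip),r,q);out.append((round(e,2),int(np.minimum(q-lo,hi-q).min())))
    print(ty,out,q.round(0))
E
```

```text
links [ 0.268  0.004  0.455 -0.003  0.513 -0.     0.377 -0.007 -0.007 -0.011
 -0.001] res 0.0007583056111652997
[-12.  13.  47.  83.  -9.  88.  46.]
-90 [(np.float64(0.0), 17), (np.float64(0.0), 17), (np.float64(0.0), 17), (np.float64(0.0), 18), (np.float64(0.0), 18), (np.float64(0.0), 20), (np.float64(0.0), 21), (np.float64(0.0), 23), (np.float64(0.0), 23), (np.float64(0.0), 21), (np.float64(0.0), 19), (np.float64(0.0), 16)] [ -50.   17.   18.   94.   41.  101. -124.]
-75 [(np.float64(0.0), 21), (np.float64(0.0), 20), (np.float64(0.0), 18), (np.float64(0.0), 17), (np.float64(0.0), 17), (np.float64(0.0), 16), (np.float64(0.0), 17), (np.float64(0.0), 18), (np.float64(0.0), 19), (np.float64(0.0), 21), (np.float64(0.0), 23), (np.float64(0.0), 24)] [ -56.    8.   20.  104.   47.   93. -119.]
-60 [(np.float64(0.0), 26), (np.float64(0.0), 23), (np.float64(0.0), 19), (np.float64(0.0), 17), (np.float64(0.0), 14), (np.float64(0.0), 13), (np.float64(0.0), 12), (np.float64(0.0), 12), (np.float64(0.0), 12), (np.float64(0.0), 13), (np.float64(0.0), 14), (np.float64(0.0), 16)] [ -59.   -1.   19.  
[... 1527 characters left out ...]
0), 3), (np.float64(0.0), 3)] [-31. -14.  51. 120. -48.  67.  99.]
75 [(np.float64(0.0), 23), (np.float64(0.0), 21), (np.float64(0.0), 19), (np.float64(0.0), 17), (np.float64(0.0), 15), (np.float64(0.0), 14), (np.float64(0.0), 14), (np.float64(0.0), 13), (np.float64(0.0), 14), (np.float64(0.0), 15), (np.float64(0.0), 17), (np.float64(0.0), 19)] [-18.   3.  44. 110. -55.  86. 115.]
90 [(np.float64(0.0), 20), (np.float64(0.0), 19), (np.float64(0.0), 18), (np.float64(0.0), 17), (np.float64(0.0), 17), (np.float64(0.0), 18), (np.float64(0.0), 19), (np.float64(0.0), 20), (np.float64(0.0), 22), (np.float64(0.0), 24), (np.float64(0.0), 21), (np.float64(0.0), 17)] [-11.  13.  38. 101. -55. 100. 124.]
```

```bash
python3 - <<'E'
from plan import *
d=np.load("d.npy");m=np.array([d[0],d[1],.201]);lip=np.array([0,-.088,.0476]);ty=-80
tx=np.array([np.cos(np.radians(ty)),np.sin(np.radians(ty)),0])
def P(th,h):
    r=down(ty+90)*R.from_rotvec([-np.radians(th),0,0]);return (m+tx*.015+[0,0,h])-r.apply(lip),r
w=[(*P(0,.055),20),(*P(10,.045),5),(*P(22,.02),5)]
plan(w[:2])
plan([w[2]],P(10,.045))
for a in(22,27,32,37,42,47): print(a);plan([(*P(a+5,.018),1)],P(a,.018))
E
```

```text
[11.5, 3.4, 1.1] [-0.0001, 0.0, 0.0794]
[11.8, 2.5, 1.1] [-0.0001, 0.0, 0.0794]
[11.9, 1.5, 1.1] [-0.0001, 0.0, 0.0794]
[12.0, 0.6, 1.1] [-0.0001, 0.0, 0.0794]
[12.0, -0.4, 1.1] [-0.0001, 0.0, 0.0794]
[12.0, -1.3, 1.1] [-0.0001, 0.0, 0.0794]
[11.8, -2.3, 1.1] [-0.0001, 0.0, 0.0794]
[11.6, -3.2, 1.1] [-0.0001, 0.0, 0.0794]
[11.3, -4.1, 1.1] [-0.0001, 0.0, 0.0794]
[11.0, -5.0, 1.1] [-0.0001, 0.0, 0.0794]
[10.5, -5.8, 1.1] [-0.0001, 0.0, 0.0794]
[10.0, -6.7, 1.1] [-0.0001, 0.0, 0.0794]
[9.5, -7.4, 1.1] [-0.0001, 0.0, 0.0794]
[8.9, -8.2, 1.1] [-0.0001, 0.0, 0.0794]
[8.2, -8.8, 1.1] [-0.0001, 0.0, 0.0794]
[7.5, -9.5, 1.1] [-0.0001, 0.0, 0.0794]
[6.7, -10.0, 1.1] [-0.0001, 0.0, 0.0794]
[5.9, -10.5, 1.1] [-0.0001, 0.0, 0.0794]
[5.0, -10.9, 1.1] [-0.0001, 0.0, 0.0794]
[4.1, -11.3, 1.1] [-0.0001, 0.0, 0.0794]
-- at [ 0.5392 -0.059   0.3036]
[0.0, -1.9, -0.9] [-0.0349, 0.0, 0.0]
[-0.0, -1.9, -1.0] [-0.0349, -0.0, -0.0]
[0.0, -1.9, -1.0] [-0.0349, -0.0, 0.0]
[-0.0, -1.8, -1.1] [-0.0349, 0.0, -0.0]
[0.0, -1.8, -1.2] [-0.0349, 0.0, 0.0]
-- at [ 0.5375 -0.0496  0.3082]
[-0.0, -3.2, 1.5] [-0.0419, 0.0, 0.0]
[-0.0, -3.3, 1.3] [-0.0419, -0.0, 0.0]
[-0.0, -3.3, 1.2] [-0.0419, 0.0, -0.0]
[-0.0, -3.4, 1.1] [-0.0419, 0.0, 0.0]
[-0.0, -3.4, 0.9] [-0.0419, -0.0, -0.0]
-- at [ 0.535  -0.0352  0.2981]
22
[-0.0, -4.5, -7.5] [-0.0873, -0.0, -0.0]
-- at [ 0.5337 -0.0283  0.3014]
27
[0.0, -4.5, -7.5] [-0.0873, 0.0, 0.0]
-- at [ 0.5325 -0.021   0.306 ]
32
[0.0, -4.5, -7.5] [-0.0873, 0.0, -0.0]
-- at [ 0.5311 -0.0134  0.31  ]
37
[0.0, -4.5, -7.5] [-0.0873, -0.0, 0.0]
-- at [ 0.5297 -0.0054  0.3133]
42
[-0.0, -4.5, -7.5] [-0.0873, 0.0, 0.0]
-- at [0.5283 0.0028 0.3158]
47
[-0.0, -4.5, -7.5] [-0.0873, 0.0, 0.0]
-- at [0.5268 0.0112 0.3177]
```

Call:
step_arm([
  {"dp":[11.5,3.5,1],"dr":[0,0,0.08],"fingers":1},
  {"dp":[12,2.5,1],"dr":[0,0,0.08],"fingers":1},
  {"dp":[12,1.5,1],"dr":[0,0,0.08],"fingers":1},
  {"dp":[12,0.5,1],"dr":[0,0,0.08],"fingers":1},
  {"dp":[12,-0.5,1],"dr":[0,0,0.08],"fingers":1},
])

```text
time_s: 7.7
tool_pos: [0.5219, -0.2384, 0.3201]
tool_rot: [-180.0, -0.0, 77.9]
force: [0.1, 1.6, -4.0]
grip_width: 0.0136
grasp_force: 44.9
```

Call:
step_arm([
  {"dp":[12,-1.5,1],"dr":[0,0,0.08],"fingers":1},
  {"dp":[12,-2.5,1],"dr":[0,0,0.08],"fingers":1},
  {"dp":[11.5,-3,1],"dr":[0,0,0.08],"fingers":1},
  {"dp":[11.5,-4,1],"dr":[0,0,0.08],"fingers":1},
  {"dp":[11,-5,1],"dr":[0,0,0.08],"fingers":1},
])

```text
time_s: 8.32
tool_pos: [0.5279, -0.1783, 0.3152]
tool_rot: [-180.0, 0.0, 54.9]
force: [-0.2, 0.7, -4.7]
grip_width: 0.0137
grasp_force: 44.9
```

Call:
step_arm([
  {"dp":[10.5,-6,1],"dr":[0,0,0.08],"fingers":1},
  {"dp":[10,-6.5,1],"dr":[0,0,0.08],"fingers":1},
  {"dp":[9.5,-7.5,1],"dr":[0,0,0.08],"fingers":1},
  {"dp":[9,-8,1],"dr":[0,0,0.08],"fingers":1},
  {"dp":[8,-9,1],"dr":[0,0,0.08],"fingers":1},
])

```text
time_s: 8.95
tool_pos: [0.534, -0.1185, 0.3102]
tool_rot: [-180.0, 0.0, 32.0]
force: [-0.4, 0.2, -4.7]
grip_width: 0.0134
grasp_force: 44.9
```

Call:
step_arm([
  {"dp":[7.5,-9.5,1],"dr":[0,0,0.08],"fingers":1},
  {"dp":[6.5,-10,1],"dr":[0,0,0.08],"fingers":1},
  {"dp":[6,-10,1],"dr":[0,0,0.07],"fingers":1},
  {"dp":[5,-7,1],"dr":[0,0,0.06],"fingers":1},
  {"dp":[0,0,0],"dr":[0,0,0],"fingers":1},
])

```text
time_s: 9.57
tool_pos: [0.5406, -0.0742, 0.3061]
tool_rot: [-180.0, 0.0, 15.7]
force: [-0.5, 0.1, -6.0]
grip_width: 0.0138
grasp_force: 44.9
```

```bash
python3 - <<'E'
from plan import *
import cv2
st()
d=np.load("d.npy");m=np.array([d[0],d[1],.201]);lip=np.array([0,-.088,.0476]);ty=-80
tx=np.array([np.cos(np.radians(ty)),np.sin(np.radians(ty)),0])
def P(th,h):
    r=down(ty+90)*R.from_rotvec([-np.radians(th),0,0]);return (m+tx*.015+[0,0,h])-r.apply(lip),r
plan([(*P(10,.045),5)])
p,r=pose();L=p+r.apply(lip);print("lip",L,proj("side",L),"mouth",m)
a=env.read_camera("side")[110:260,250:400,::-1]
cv2.imwrite("pics/l1.png",cv2.resize(a,(600,600),interpolation=cv2.INTER_CUBIC))
E
```

```text
{'time_s': 9.575, 'qpos': [-36.838, 4.069, 44.638, 91.793, -2.865, 85.364, -66.346], 'tool_pos': [0.541, -0.074, 0.306], 'tool_rot': [-179.983, 0.045, 15.692], 'force': [-0.51, 0.098, -5.97], 'grip_width': 0.014, 'grasp_force': 44.908}
[0.7, -4.9, -0.4] [-0.0349, -0.0016, 0.0198]
[0.6, -4.9, -0.6] [-0.0349, -0.0016, 0.0198]
[0.5, -4.9, -0.8] [-0.0349, -0.0016, 0.0198]
[0.4, -4.9, -0.9] [-0.0349, -0.0016, 0.0198]
[0.3, -4.8, -1.1] [-0.0349, -0.0016, 0.0198]
-- at [ 0.5375 -0.0496  0.3082]
lip [0.51674879 0.01049525 0.25848054] [331.06727343 170.37648006] mouth [0.52127865 0.04239675 0.201     ]
```

View pics/l1.png

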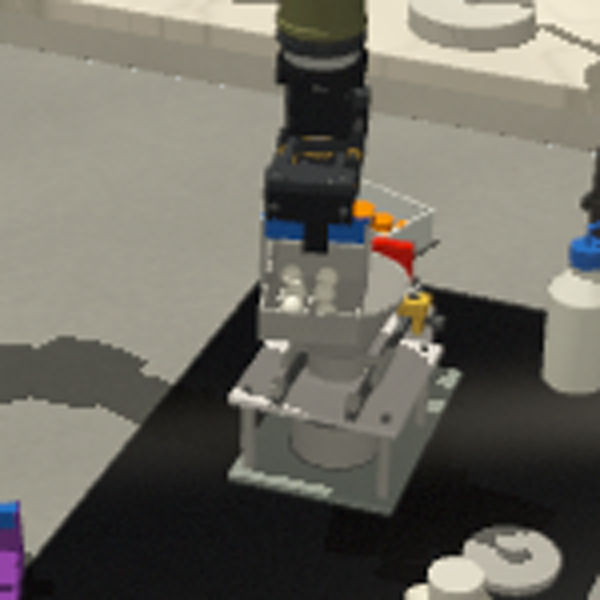

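The side crop shows all six balls in the tray (310,285), level, with its lip just short of the mouth centre (340,284). Continuing the approach and tilt.

Call:
step_arm([
  {"dp":[0.5,-5,-0.5],"dr":[-0.035,0,0.02],"fingers":1},
  {"dp":[0.5,-5,-0.5],"dr":[-0.035,0,0.02],"fingers":1},
  {"dp":[0.5,-5,-1],"dr":[-0.035,0,0.02],"fingers":1},
  {"dp":[0.5,-5,-1],"dr":[-0.035,0,0.02],"fingers":1},
  {"dp":[0.5,-5,-1],"dr":[-0.035,0,0.02],"fingers":1},
])

```text
time_s: 10.25
tool_pos: [0.537, -0.0506, 0.3089]
tool_rot: [170.0, -0.5, 9.8]
force: [0.4, -0.4, -4.4]
grip_width: 0.0137
grasp_force: 44.9
```

Call:
step_arm([
  {"dp":[0,-3,1.5],"dr":[-0.042,0,0],"fingers":1},
  {"dp":[0,-3,1.5],"dr":[-0.042,0,0],"fingers":1},
  {"dp":[0,-3.5,1],"dr":[-0.042,0,0],"fingers":1},
  {"dp":[0,-3.5,1],"dr":[-0.042,0,0],"fingers":1},
  {"dp":[0,-3.5,1],"dr":[-0.042,0,0],"fingers":1},
])

```text
time_s: 10.88
tool_pos: [0.5347, -0.0362, 0.2986]
tool_rot: [158.0, -0.5, 9.8]
force: [0.8, -0.1, -4.9]
grip_width: 0.0136
grasp_force: 44.9
```

```bash
python3 - <<'E'
from plan import *
st()
d=np.load("d.npy");lip=np.array([0,-.088,.0476])
p,r=pose();print("lip-mouth",p+r.apply(lip)-[d[0],d[1],.201],r.apply([0,1,0]))
E
```

```text
{'time_s': 10.875, 'qpos': [-48.192, 0.18, 34.542, 98.497, 22.098, 82.959, -96.954], 'tool_pos': [0.535, -0.036, 0.299], 'tool_rot': [157.956, -0.488, 9.844], 'force': [0.845, -0.118, -4.921], 'grip_width': 0.014, 'grasp_force': 44.905}
lip-mouth [ 0.00317985 -0.01567657  0.02044958] [ 0.15531592 -0.91379624  0.37530441]
```

Call:
step_arm([
  {"dp":[0,-2,-3],"dr":[-0.035,0,0],"fingers":1},
  {"dp":[0,-2,-3],"dr":[-0.035,0,0],"fingers":1},
  {"dp":[0,-2,-3],"dr":[-0.035,0,0],"fingers":1},
  {"dp":[0,-2,-3],"dr":[-0.035,0,0],"fingers":1},
  {"dp":[0,-2,-3],"dr":[-0.035,0,0],"fingers":1},
])

```text
time_s: 11.5
tool_pos: [0.5322, -0.0201, 0.308]
tool_rot: [147.8, -0.5, 9.9]
force: [-0.3, -0.3, -4.6]
grip_width: 0.0135
grasp_force: 44.9
```

Call:
step_arm([
  {"dp":[0,-2,-3],"dr":[-0.035,0,0],"fingers":1},
  {"dp":[0,-2,-3],"dr":[-0.035,0,0],"fingers":1},
  {"dp":[0,-2,-3],"dr":[-0.035,0,0],"fingers":1},
  {"dp":[0,-2,-3],"dr":[-0.035,0,0],"fingers":1},
  {"dp":[0,-2,-3],"dr":[-0.035,0,0],"fingers":1},
])

```text
time_s: 12.12
tool_pos: [0.5293, -0.0034, 0.3141]
tool_rot: [137.8, -0.5, 9.9]
force: [0.0, 1.0, -3.6]
grip_width: 0.0138
grasp_force: 44.9
```

Call:
step_arm([
  {"dp":[0,-3,-4.5],"dr":[-0.052,0,0],"fingers":1},
  {"dp":[0,-3,-4.5],"dr":[-0.052,0,0],"fingers":1},
  {"dp":[0,-3,-4.5],"dr":[-0.052,0,0],"fingers":1},
  {"dp":[0,-2,-3],"dr":[-0.035,0,0],"fingers":1},
  {"dp":[0,0,0],"dr":[0,0,0],"fingers":1},
])

```text
time_s: 12.75
tool_pos: [0.5257, 0.0164, 0.3168]
tool_rot: [126.9, -0.4, 10.0]
force: [-0.0, -0.2, -3.2]
grip_width: 0.0135
grasp_force: 44.9
```

Call:
step_arm([
  {"dp":[0,0,0],"dr":[0,0,0],"fingers":1},
  {"dp":[0,0,0],"dr":[0,0,0],"fingers":1},
  {"dp":[0,0,0],"dr":[0,0,0],"fingers":1},
  {"dp":[0,0,0],"dr":[0,0,0],"fingers":1},
  {"dp":[0,0,0],"dr":[0,0,0],"fingers":1},
])

```text
time_s: 13.38
tool_pos: [0.5259, 0.0154, 0.3176]
tool_rot: [127.0, -0.5, 9.9]
force: [0.0, -0.6, -3.5]
grip_width: 0.0136
grasp_force: 44.9
```

```bash
python3 - <<'E'
from plan import *
import cv2
st()
a=env.read_camera("side")[120:240,260:380,::-1];b=env.read_camera("top")[150:250,230:330,::-1]
cv2.imwrite("pics/p1.png",np.hstack([cv2.resize(i,(400,400),interpolation=cv2.INTER_CUBIC) for i in(a,b)]))
E
```

```text
{'time_s': 13.375, 'qpos': [-58.935, 10.007, 26.205, 100.64, 43.616, 94.094, -118.955], 'tool_pos': [0.526, 0.015, 0.318], 'tool_rot': [126.973, -0.511, 9.868], 'force': [0.001, -0.551, -3.473], 'grip_width': 0.014, 'grasp_force': 44.923}
```

View pics/p1.png

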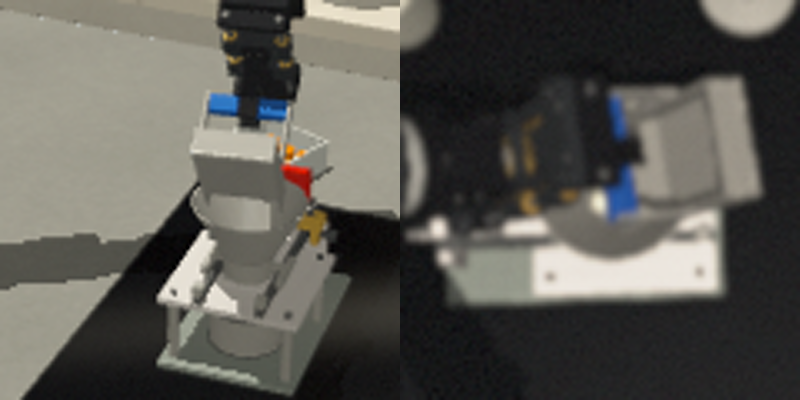

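Tray empty in the side view (235,150). The wrist load fell about 1.5 N, which matches six balls. Returning the tray.

```bash
python3 - <<'E'
from plan import *
p,r=pose()
plan([(p+[0,0,.02],r,2),((.535,-.08,.335),down(10),10),((.52,-.27,.16),down(10),9),((.52,-.28,.075),down(10),4)])
E
```

```text
[0.1, 8.0, -6.0] [0.0, 0.0, 0.0]
[0.1, 8.0, -6.0] [0.0, 0.0, 0.0]
-- at [0.5258 0.0154 0.3375]
[-0.7, 5.6, 7.8] [0.0926, -0.0007, -0.0006]
[-0.7, 6.2, 7.2] [0.0926, -0.0007, -0.0006]
[-0.7, 6.9, 6.6] [0.0926, -0.0007, -0.0006]
[-0.7, 7.5, 6.0] [0.0926, -0.0007, -0.0006]
[-0.7, 8.0, 5.3] [0.0926, -0.0007, -0.0006]
[-0.7, 8.4, 4.5] [0.0926, -0.0007, -0.0006]
[-0.7, 8.8, 3.7] [0.0926, -0.0007, -0.0006]
[-0.7, 9.1, 2.9] [0.0926, -0.0007, -0.0006]
[-0.7, 9.3, 2.0] [0.0926, -0.0007, -0.0006]
[-0.7, 9.5, 1.1] [0.0926, -0.0007, -0.0006]
-- at [ 0.535 -0.08   0.335]
[-5.3, 20.5, 19.4] [0.0, 0.0, 0.0]
[-5.3, 20.5, 19.4] [0.0, 0.0, 0.0]
[-5.3, 20.5, 19.4] [0.0, 0.0, 0.0]
[-5.3, 20.5, 19.4] [0.0, 0.0, 0.0]
[-5.3, 20.5, 19.4] [0.0, 0.0, 0.0]
[-5.3, 20.5, 19.4] [0.0, 0.0, 0.0]
[-5.3, 20.5, 19.4] [0.0, 0.0, 0.0]
[-5.3, 20.5, 19.4] [0.0, 0.0, 0.0]
[-5.3, 20.5, 19.4] [0.0, 0.0, 0.0]
-- at [ 0.52 -0.27  0.16]
[-0.4, 2.5, 21.2] [0.0, 0.0, 0.0]
[-0.4, 2.5, 21.3] [0.0, 0.0, 0.0]
[-0.4, 2.5, 21.2] [0.0, 0.0, 0.0]
[-0.4, 2.5, 21.3] [0.0, 0.0, 0.0]
-- at [ 0.52  -0.28   0.075]
```

Call:
step_arm([
  {"dp":[0,8,-6],"dr":[0,0,0],"fingers":1},
  {"dp":[0,8,-6],"dr":[0,0,0],"fingers":1},
  {"dp":[-0.5,5.5,8],"dr":[0.0925,0,0],"fingers":1},
  {"dp":[-0.5,6,7],"dr":[0.0925,0,0],"fingers":1},
  {"dp":[-1,7,6.5],"dr":[0.0925,0,0],"fingers":1},
])

```text
time_s: 14.1
tool_pos: [0.5287, -0.0134, 0.3378]
tool_rot: [143.0, -0.6, 9.9]
force: [0.4, 0.1, -3.5]
grip_width: 0.0136
grasp_force: 44.9
```

Call:
step_arm([
  {"dp":[-0.5,7.5,6],"dr":[0.0925,0,0],"fingers":1},
  {"dp":[-1,8,5],"dr":[0.0925,0,0],"fingers":1},
  {"dp":[-0.5,8.5,4.5],"dr":[0.0925,0,0],"fingers":1},
  {"dp":[-1,9,3.5],"dr":[0.0925,0,0],"fingers":1},
  {"dp":[-0.5,9,3],"dr":[0.0925,0,0],"fingers":1},
])

```text
time_s: 14.72
tool_pos: [0.5329, -0.0619, 0.3369]
tool_rot: [169.5, -0.5, 9.9]
force: [-0.9, 0.3, -4.4]
grip_width: 0.0135
grasp_force: 44.9
```

Call:
step_arm([
  {"dp":[-1,9,2],"dr":[0.0925,0,0],"fingers":1},
  {"dp":[-0.5,9.5,1],"dr":[0.0925,0,0],"fingers":1},
  {"dp":[-5,20,15],"dr":[0,0,0],"fingers":1},
  {"dp":[-5,20,19],"dr":[0,0,0],"fingers":1},
  {"dp":[-5,20,19],"dr":[0,0,0],"fingers":1},
])

```text
time_s: 15.35
tool_pos: [0.5303, -0.1427, 0.2824]
tool_rot: [179.9, -0.4, 9.9]
force: [0.6, 0.4, -3.5]
grip_width: 0.0139
grasp_force: 44.9
```

```bash
python3 - <<'E'
from plan import *
st()
plan([((.52,-.27,.16),down(10),6),((.52,-.28,.075),down(10),4)])
E
```

```text
{'time_s': 15.35, 'qpos': [-33.905, 4.823, 49.593, 94.191, -3.772, 82.251, -64.016], 'tool_pos': [0.53, -0.143, 0.282], 'tool_rot': [179.869, -0.428, 9.916], 'force': [0.56, 0.433, -3.544], 'grip_width': 0.014, 'grasp_force': 44.908}
[-5.5, 20.6, 20.4] [0.0004, -0.0012, -0.0002]
[-5.5, 20.6, 20.4] [0.0004, -0.0012, -0.0002]
[-5.5, 20.6, 20.4] [0.0004, -0.0012, -0.0002]
[-5.4, 20.6, 20.4] [0.0004, -0.0012, -0.0002]
[-5.4, 20.6, 20.4] [0.0004, -0.0012, -0.0002]
[-5.4, 20.6, 20.4] [0.0004, -0.0012, -0.0002]
-- at [ 0.52 -0.27  0.16]
[-0.4, 2.5, 21.2] [0.0, 0.0, 0.0]
[-0.4, 2.5, 21.3] [0.0, 0.0, 0.0]
[-0.4, 2.5, 21.2] [0.0, 0.0, 0.0]
[-0.4, 2.5, 21.3] [0.0, 0.0, 0.0]
-- at [ 0.52  -0.28   0.075]
```

Call:
step_arm([
  {"dp":[-5.5,20.5,20.5],"dr":[0,-0.001,0],"fingers":1},
  {"dp":[-5.5,20.5,20.5],"dr":[0,-0.001,0],"fingers":1},
  {"dp":[-5.5,20.5,20.5],"dr":[0,-0.001,0],"fingers":1},
  {"dp":[-5.5,20.5,20.5],"dr":[0,-0.001,0],"fingers":1},
  {"dp":[-5.5,20.5,20.5],"dr":[0,-0.001,0],"fingers":1},
])

```text
time_s: 15.98
tool_pos: [0.5216, -0.2477, 0.1796]
tool_rot: [179.9, -0.1, 10.0]
force: [-0.2, -0.5, -3.1]
grip_width: 0.0138
grasp_force: 44.9
```

Call:
step_arm([
  {"dp":[-5.5,20.5,20.5],"dr":[0,-0.001,0],"fingers":1},
  {"dp":[0,2,26],"dr":[0,0,0],"fingers":1},
  {"dp":[0,2,26],"dr":[0,0,0],"fingers":1},
  {"dp":[0,2,20],"dr":[0,0,0],"fingers":1},
  {"dp":[0,0,12],"dr":[0,0,0],"fingers":1},
])

```text
time_s: 16.6
tool_pos: [0.5213, -0.2738, 0.0744]
tool_rot: [180.0, -0.1, 9.9]
force: [0.0, 1.1, -3.2]
grip_width: 0.0136
grasp_force: 44.9
```

Call:
step_arm([
  {"dp":[0,0,2],"dr":[0,0,0],"fingers":1},
  {"dp":[0,0,2],"dr":[0,0,0],"fingers":1},
  {"dp":[0,0,1.5],"dr":[0,0,0],"fingers":1},
  {"dp":[0,0,1],"dr":[0,0,0],"fingers":1},
  {"dp":[0,0,0],"dr":[0,0,0],"fingers":1},
])

```text
time_s: 17.23
tool_pos: [0.5218, -0.2737, 0.0688]
tool_rot: [180.0, -0.2, 9.9]
force: [0.1, 0.1, -3.2]
grip_width: 0.0137
grasp_force: 44.9
```

Call:
step_arm([
  {"dp":[0,0,1],"dr":[0,0,0],"fingers":1},
  {"dp":[0,0,0.5],"dr":[0,0,0],"fingers":1},
  {"dp":[0,0,0.5],"dr":[0,0,0],"fingers":1},
  {"dp":[0,0,0],"dr":[0,0,0],"fingers":1},
  {"dp":[0,0,0],"dr":[0,0,0],"fingers":1},
])

```text
time_s: 17.85
tool_pos: [0.522, -0.2738, 0.0675]
tool_rot: [180.0, -0.2, 9.9]
force: [-2.0, 1.7, 4.7]
grip_width: 0.0137
grasp_force: 44.9
```

Call:
step_arm([
  {"dp":[0,0,0],"dr":[0,0,0],"fingers":0.9},
  {"dp":[0,0,0],"dr":[0,0,0],"fingers":0.6},
  {"dp":[0,0,0],"dr":[0,0,0],"fingers":0.3},
  {"dp":[0,0,0],"dr":[0,0,0],"fingers":0},
  {"dp":[0,0,0],"dr":[0,0,0],"fingers":0},
])

```text
time_s: 18.48
tool_pos: [0.5217, -0.2738, 0.0665]
tool_rot: [180.0, -0.2, 9.9]
force: [0.1, -0.2, -0.6]
grip_width: 0.0455
grasp_force: 0.0
```

Call:
step_arm([
  {"dp":[0,0,-5],"dr":[0,0,0],"fingers":0},
  {"dp":[0,0,-15],"dr":[0,0,0],"fingers":0},
  {"dp":[0,0,-30],"dr":[0,0,0],"fingers":0},
  {"dp":[0,0,-45],"dr":[0,0,0],"fingers":0},
  {"dp":[0,0,-50],"dr":[0,0,0],"fingers":0},
])

```text
time_s: 19.1
tool_pos: [0.521, -0.2738, 0.2138]
tool_rot: [180.0, -0.2, 9.8]
force: [1.7, 0.8, 0.5]
grip_width: 0.0858
grasp_force: 0.0
```

Call:
step_arm([
  {"dp":[0,0,-50],"dr":[0,0,0],"fingers":0},
  {"dp":[0,0,-50],"dr":[0,0,0],"fingers":0},
  {"dp":[0,0,-40],"dr":[0,0,0],"fingers":0},
  {"dp":[0,0,-20],"dr":[0,0,0],"fingers":0},
  {"dp":[0,0,0],"dr":[0,0,0],"fingers":0},
])

```text
time_s: 19.73
tool_pos: [0.5211, -0.2747, 0.374]
tool_rot: [179.8, -0.4, 9.8]
force: [0.3, 1.0, 0.5]
grip_width: 0.087
grasp_force: 0.0
```

```bash
python3 - <<'E'
from plan import *
import cv2
st()
d=np.load("d.npy");yaw=np.degrees(d[2]);g=W(d,(0,.183,.128))
plan([((.50,-.02,.40),down(6),6),((g[0],g[1]-.02,.36),down(yaw),6),((g[0],g[1],.20),down(yaw),4)])
a=env.read_camera("side")[130:310,235:385,::-1]
cv2.imwrite("pics/t1.png",cv2.resize(a,(500,600),interpolation=cv2.INTER_CUBIC))
E
```

```text
{'time_s': 19.725, 'qpos': [-20.278, 12.423, 55.492, 78.97, -10.369, 93.484, -46.291], 'tool_pos': [0.521, -0.275, 0.374], 'tool_rot': [179.841, -0.361, 9.835], 'force': [0.326, 1.047, 0.461], 'grip_width': 0.087, 'grasp_force': 0.0}
[3.8, -42.4, -4.4] [0.0004, -0.0011, 0.0112]
[3.3, -42.4, -4.4] [0.0004, -0.0011, 0.0112]
[2.8, -42.5, -4.4] [0.0004, -0.0011, 0.0112]
[2.4, -42.5, -4.4] [0.0004, -0.0011, 0.0112]
[1.9, -42.5, -4.4] [0.0004, -0.0011, 0.0112]
[1.4, -42.6, -4.3] [0.0004, -0.0011, 0.0112]
-- at [ 0.5  -0.02  0.4 ]
[6.1, -37.1, 6.7] [0.0, -0.0, 0.01]
[5.7, -37.2, 6.7] [-0.0, -0.0, 0.01]
[5.3, -37.2, 6.7] [0.0, -0.0, 0.01]
[5.0, -37.3, 6.7] [0.0, -0.0, 0.01]
[4.6, -37.3, 6.7] [-0.0, -0.0, 0.01]
[4.2, -37.4, 6.7] [0.0, -0.0, 0.01]
-- at [0.5131 0.2052 0.36  ]
[0.2, -5.0, 40.0] [0.0, 0.0, 0.0]
[0.2, -5.0, 40.0] [0.0, 0.0, 0.0]
[0.2, -5.0, 40.0] [0.0, 0.0, 0.0]
[0.2, -5.0, 40.0] [0.0, 0.0, 0.0]
-- at [0.5131 0.2252 0.2   ]
```

View pics/t1.png

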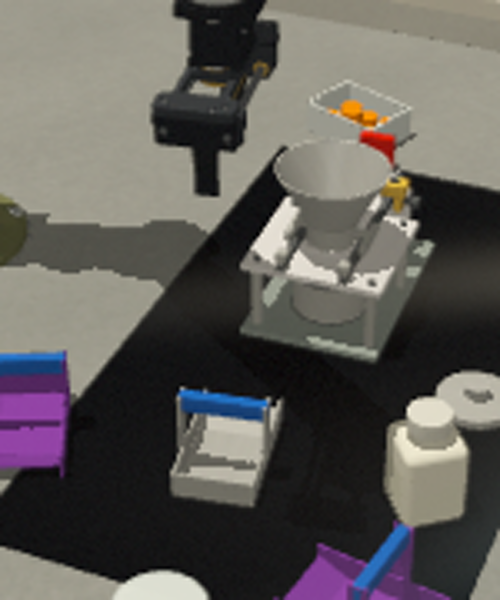

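The tray stands upright and empty (225,450) and nothing spilled. Next, the red grip.

Call:
step_arm([
  {"dp":[4,-42,-4],"dr":[0,-0.001,0.011],"fingers":0},
  {"dp":[3,-42,-4],"dr":[0,-0.001,0.011],"fingers":0},
  {"dp":[3,-42,-4],"dr":[0,-0.001,0.011],"fingers":0},
  {"dp":[2,-43,-4],"dr":[0,-0.001,0.011],"fingers":0},
  {"dp":[2,-43,-4],"dr":[0,-0.001,0.011],"fingers":0},
])

```text
time_s: 20.4
tool_pos: [0.502, -0.0605, 0.3905]
tool_rot: [180.0, 0.2, 6.7]
force: [0.9, 0.2, 0.6]
grip_width: 0.0871
grasp_force: 0.0
```

Call:
step_arm([
  {"dp":[2,-43,-4],"dr":[0,-0.001,0.011],"fingers":0},
  {"dp":[6,-37,7],"dr":[0,0,0.01],"fingers":0},
  {"dp":[6,-37,7],"dr":[0,0,0.01],"fingers":0},
  {"dp":[5,-37,7],"dr":[0,0,0.01],"fingers":0},
  {"dp":[5,-37,7],"dr":[0,0,0.01],"fingers":0},
])

```text
time_s: 21.02
tool_pos: [0.5075, 0.1314, 0.3658]
tool_rot: [179.9, 0.3, 3.8]
force: [1.6, 0.1, -0.9]
grip_width: 0.0872
grasp_force: 0.0
```

Call:
step_arm([
  {"dp":[5,-37,7],"dr":[0,0,0.01],"fingers":0},
  {"dp":[4,-37,7],"dr":[0,0,0.01],"fingers":0},
  {"dp":[0,-5,40],"dr":[0,0,0],"fingers":0},
  {"dp":[0,-5,40],"dr":[0,0,0],"fingers":0},
  {"dp":[0,-5,40],"dr":[0,0,0],"fingers":0},
])

```text
time_s: 21.65
tool_pos: [0.5105, 0.2194, 0.2306]
tool_rot: [179.9, 0.3, 2.7]
force: [-0.4, 0.9, 0.1]
grip_width: 0.0869
grasp_force: 0.0
```

```bash
python3 - <<'E'
from plan import *
import cv2
st()
d=np.load("d.npy");yaw=np.degrees(d[2]);g=W(d,(0,.183,.128))
plan([((g[0],g[1],.19),down(yaw),3),((g[0],g[1],.112),down(yaw),5)])
a=env.read_camera("side")[130:230,290:390,::-1]
b=env.read_camera("top")[155:255,200:300,::-1]
print("grip px",proj("side",W(d,(0,.183,.148))),proj("top",W(d,(0,.183,.148))))
cv2.imwrite("pics/t2.png",np.hstack([cv2.resize(i,(400,400),interpolation=cv2.INTER_CUBIC) for i in(a,b)]))
E
```

```text
{'time_s': 21.65, 'qpos': [-54.104, 7.092, 30.807, 96.889, -3.713, 77.339, -109.988], 'tool_pos': [0.511, 0.219, 0.231], 'tool_rot': [179.89, 0.28, 2.669], 'force': [-0.385, 0.858, 0.064], 'grip_width': 0.087, 'grasp_force': 0.0}
[1.0, -1.9, 13.5] [0.0006, 0.0016, 0.0005]
[1.0, -1.9, 13.5] [0.0006, 0.0016, 0.0005]
[1.0, -1.9, 13.5] [0.0006, 0.0016, 0.0005]
-- at [0.5131 0.2252 0.19  ]
[0.0, -0.0, 15.6] [0.0, 0.0, 0.0]
[0.0, -0.0, 15.6] [0.0, 0.0, 0.0]
[0.0, -0.0, 15.6] [0.0, 0.0, 0.0]
[0.0, -0.0, 15.6] [0.0, 0.0, 0.0]
[0.0, -0.0, 15.6] [0.0, 0.0, 0.0]
-- at [0.5131 0.2252 0.112 ]
grip px [347.84687797 169.75803218] [230.71552873 198.94049261]
```

View pics/t2.png

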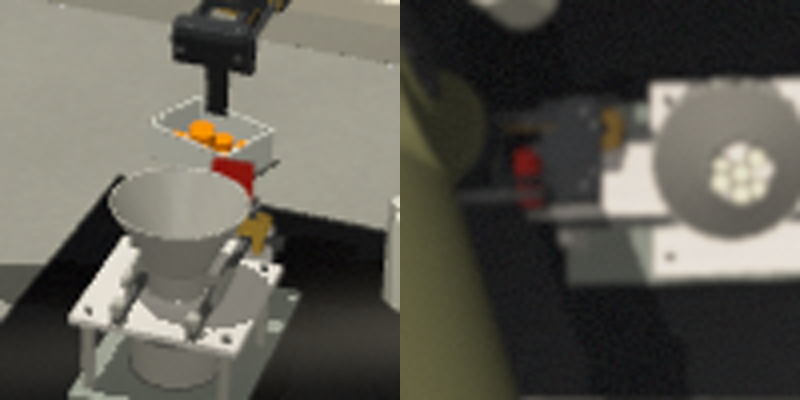

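The top crop shows all six balls in the throat (742,172), with the red grip (527,175) below the fingers. Descending.

Call:
step_arm([
  {"dp":[1,-2,25],"dr":[0,0.002,0],"fingers":0},
  {"dp":[1,-2,28],"dr":[0,0.002,0],"fingers":0},
  {"dp":[1,-2,28],"dr":[0,0.001,0],"fingers":0},
  {"dp":[0,0,25],"dr":[0,0,0],"fingers":0},
  {"dp":[0,0,12],"dr":[0,0,0],"fingers":0},
])

```text
time_s: 22.38
tool_pos: [0.5141, 0.2253, 0.1149]
tool_rot: [179.9, -0.1, 2.6]
force: [-0.2, 0.8, 0.6]
grip_width: 0.087
grasp_force: 0.0
```

Call:
step_arm([
  {"dp":[0,0,0],"dr":[0,0,0],"fingers":1},
  {"dp":[0,0,0],"dr":[0,0,0],"fingers":1},
  {"dp":[0,0,0],"dr":[0,0,0],"fingers":1},
  {"dp":[0,0,0],"dr":[0,0,0],"fingers":1},
  {"dp":[0,0,0],"dr":[0,0,0],"fingers":1},
])

```text
time_s: 23.0
tool_pos: [0.5144, 0.2257, 0.1155]
tool_rot: [180.0, -0.1, 2.7]
force: [0.3, -0.6, -1.1]
grip_width: 0.045
grasp_force: 0.0
```

Call:
step_arm([
  {"dp":[0,0,0],"dr":[0,0,0],"fingers":1},
  {"dp":[0,0,0],"dr":[0,0,0],"fingers":1},
  {"dp":[0,0,0],"dr":[0,0,0],"fingers":1},
  {"dp":[0,0,0],"dr":[0,0,0],"fingers":1},
  {"dp":[0,0,0],"dr":[0,0,0],"fingers":1},
])

```text
time_s: 23.62
tool_pos: [0.5143, 0.2245, 0.1151]
tool_rot: [179.9, -0.1, 2.6]
force: [-0.8, -3.7, 2.1]
grip_width: 0.0137
grasp_force: 45.0
```

Gripped. Drawing the gate out about 44 mm, then feeling in small steps.

Call:
step_arm([
  {"dp":[0,-2,0],"dr":[0,0,0],"fingers":1},
  {"dp":[0,-5,0],"dr":[0,0,0],"fingers":1},
  {"dp":[0,-6,0],"dr":[0,0,0],"fingers":1},
  {"dp":[0,-6,0],"dr":[0,0,0],"fingers":1},
  {"dp":[0,-6,0],"dr":[0,0,0],"fingers":1},
], squeeze=50)

```text
time_s: 24.25
tool_pos: [0.5133, 0.2483, 0.1151]
tool_rot: [179.8, -0.1, 2.6]
force: [-0.5, -6.9, 2.2]
grip_width: 0.0136
grasp_force: 50.0
```

Call:
step_arm([
  {"dp":[0,-6,0],"dr":[0,0,0],"fingers":1},
  {"dp":[0,-6,0],"dr":[0,0,0],"fingers":1},
  {"dp":[0,-5,0],"dr":[0,0,0],"fingers":1},
  {"dp":[0,-2,0],"dr":[0,0,0],"fingers":1},
  {"dp":[0,0,0],"dr":[0,0,0],"fingers":1},
])

```text
time_s: 24.88
tool_pos: [0.5126, 0.2677, 0.1151]
tool_rot: [179.8, -0.1, 2.6]
force: [0.6, -6.5, 2.7]
grip_width: 0.0134
grasp_force: 50.0
```

```bash
cat > rd.py <<'E'
from plan import *
import sys
F=[];Y=[]
d=np.load("d.npy");ax=np.array([-np.sin(d[2]),np.cos(d[2]),0])
for i in range(8):
    o=env.get_obs();F.append(o["force"]@ax);Y.append((o["tool_pos"]-W(d,(0,.183,.128)))@ax*1000);env.camera_model("top")
    if i<7: img=env.read_camera("top")
print("t",o["time_s"],"travel(est)",np.mean(Y).round(2),"F",np.mean(F).round(2),"sd",np.std(F).round(2),"width",o["grip_width"],o["tool_pos"],np.array(o["qpos"]).round(0))
E
python3 rd.py
```

```text
t 25.225 travel(est) 42.5 F -5.51 sd 0.55 width 0.013748443342284295 [0.51256115 0.26774152 0.11509115] [ -55.   15.   29.  102.   -8.   65. -111.]
```

Call:
step_arm([
  {"dp":[0,-1,0],"dr":[0,0,0],"fingers":1},
  {"dp":[0,-1,0],"dr":[0,0,0],"fingers":1},
  {"dp":[0,-1,0],"dr":[0,0,0],"fingers":1},
  {"dp":[0,-1,0],"dr":[0,0,0],"fingers":1},
  {"dp":[0,0,0],"dr":[0,0,0],"fingers":1},
])

```text
time_s: 25.85
tool_pos: [0.5125, 0.2711, 0.1151]
tool_rot: [179.8, -0.1, 2.6]
force: [-0.6, -7.3, 3.5]
grip_width: 0.0138
grasp_force: 50.0
```

Call:
step_arm([
  {"dp":[0,-1,0],"dr":[0,0,0],"fingers":1},
  {"dp":[0,-1,0],"dr":[0,0,0],"fingers":1},
  {"dp":[0,0,0],"dr":[0,0,0],"fingers":1},
  {"dp":[0,0,0],"dr":[0,0,0],"fingers":1},
  {"dp":[0,0,0],"dr":[0,0,0],"fingers":1},
])

```text
time_s: 26.48
tool_pos: [0.5124, 0.2731, 0.1151]
tool_rot: [179.8, -0.1, 2.6]
force: [-0.3, -5.6, 2.5]
grip_width: 0.0141
grasp_force: 50.0
```

Call:
step_arm([
  {"dp":[0,-1,0],"dr":[0,0,0],"fingers":1},
  {"dp":[0,-1,0],"dr":[0,0,0],"fingers":1},
  {"dp":[0,0,0],"dr":[0,0,0],"fingers":1},
  {"dp":[0,0,0],"dr":[0,0,0],"fingers":1},
  {"dp":[0,0,0],"dr":[0,0,0],"fingers":1},
])

```text
time_s: 27.1
tool_pos: [0.5122, 0.2751, 0.1151]
tool_rot: [179.8, -0.1, 2.6]
force: [-1.2, -7.5, 3.3]
grip_width: 0.0132
grasp_force: 50.0
```

Call:
step_arm([
  {"dp":[0,-1,0],"dr":[0,0,0],"fingers":1},
  {"dp":[0,-0.5,0],"dr":[0,0,0],"fingers":1},
  {"dp":[0,0,0],"dr":[0,0,0],"fingers":1},
  {"dp":[0,0,0],"dr":[0,0,0],"fingers":1},
  {"dp":[0,0,0],"dr":[0,0,0],"fingers":1},
])

```text
time_s: 27.72
tool_pos: [0.5122, 0.2764, 0.1151]
tool_rot: [179.8, -0.1, 2.5]
force: [-0.5, -7.4, 2.9]
grip_width: 0.0138
grasp_force: 50.0
```

```bash
python3 rd.py
```

```text
t 28.075 travel(est) 51.16 F -7.04 sd 0.47 width 0.013740314380144713 [0.51221237 0.27635841 0.11508147] [ -56.   16.   29.  102.   -8.   65. -112.]
```

Call:
step_arm([
  {"dp":[0,-1,0],"dr":[0,0,0],"fingers":1},
  {"dp":[0,-0.5,0],"dr":[0,0,0],"fingers":1},
  {"dp":[0,0,0],"dr":[0,0,0],"fingers":1},
  {"dp":[0,0,0],"dr":[0,0,0],"fingers":1},
  {"dp":[0,0,0],"dr":[0,0,0],"fingers":1},
])

```text
time_s: 28.7
tool_pos: [0.5121, 0.2778, 0.1151]
tool_rot: [179.8, -0.1, 2.5]
force: [-0.5, -7.4, 1.9]
grip_width: 0.0138
grasp_force: 50.0
```

```bash
python3 rd.py
```

```text
t 29.05 travel(est) 52.61 F -7.22 sd 0.27 width 0.013598687158504014 [0.51214861 0.27783482 0.11509241] [ -56.   16.   29.  101.   -8.   65. -112.]
```

Call:
step_arm([
  {"dp":[0,-1,0],"dr":[0,0,0],"fingers":1},
  {"dp":[0,-0.5,0],"dr":[0,0,0],"fingers":1},
  {"dp":[0,0,0],"dr":[0,0,0],"fingers":1},
  {"dp":[0,0,0],"dr":[0,0,0],"fingers":1},
  {"dp":[0,0,0],"dr":[0,0,0],"fingers":1},
])

```text
time_s: 29.68
tool_pos: [0.5121, 0.2793, 0.1151]
tool_rot: [179.8, -0.1, 2.5]
force: [0.1, -7.0, 2.0]
grip_width: 0.0136
grasp_force: 50.0
```

```bash
python3 rd.py
```

```text
t 30.025 travel(est) 54.07 F -7.37 sd 0.42 width 0.01354423545546961 [0.51211006 0.27930758 0.11510465] [ -56.   16.   29.  101.   -8.   65. -112.]
```

Call:
step_arm([
  {"dp":[0,-1,0],"dr":[0,0,0],"fingers":1},
  {"dp":[0,0,0],"dr":[0,0,0],"fingers":1},
  {"dp":[0,0,0],"dr":[0,0,0],"fingers":1},
  {"dp":[0,0,0],"dr":[0,0,0],"fingers":1},
  {"dp":[0,0,0],"dr":[0,0,0],"fingers":1},
])

```text
time_s: 30.65
tool_pos: [0.5121, 0.2804, 0.1151]
tool_rot: [179.8, -0.1, 2.5]
force: [-1.2, -7.0, 3.3]
grip_width: 0.0134
grasp_force: 50.0
```

```bash
python3 rd.py
```

```text
t 31.0 travel(est) 55.17 F -7.12 sd 0.41 width 0.013465266106785058 [0.51208203 0.28039479 0.11513014] [ -56.   16.   28.  101.   -8.   65. -112.]
```

Call:
step_arm([
  {"dp":[0,-1,0],"dr":[0,0,0],"fingers":1},
  {"dp":[0,0,0],"dr":[0,0,0],"fingers":1},
  {"dp":[0,0,0],"dr":[0,0,0],"fingers":1},
  {"dp":[0,0,0],"dr":[0,0,0],"fingers":1},
  {"dp":[0,0,0],"dr":[0,0,0],"fingers":1},
])

```text
time_s: 31.62
tool_pos: [0.512, 0.2814, 0.1151]
tool_rot: [179.8, -0.1, 2.5]
force: [-0.6, -6.9, 2.9]
grip_width: 0.0138
grasp_force: 50.0
```

```bash
python3 rd.py
```

```text
t 31.975 travel(est) 56.15 F -6.9 sd 0.4 width 0.01392981405782181 [0.51200369 0.28138049 0.11509871] [ -56.   16.   28.  101.   -8.   65. -112.]
```

Call:
step_arm([
  {"dp":[0,-1,0],"dr":[0,0,0],"fingers":1},
  {"dp":[0,0,0],"dr":[0,0,0],"fingers":1},
  {"dp":[0,0,0],"dr":[0,0,0],"fingers":1},
  {"dp":[0,0,0],"dr":[0,0,0],"fingers":1},
  {"dp":[0,0,0],"dr":[0,0,0],"fingers":1},
])

```text
time_s: 32.6
tool_pos: [0.512, 0.2825, 0.1151]
tool_rot: [179.8, -0.1, 2.5]
force: [-0.3, -7.1, 2.4]
grip_width: 0.0134
grasp_force: 50.0
```

```bash
python3 rd.py
```

```text
t 32.95 travel(est) 57.32 F -6.76 sd 0.37 width 0.013288077627918282 [0.5119815  0.2825337  0.11510704] [ -56.   16.   28.  101.   -8.   65. -113.]
```

Call:
step_arm([
  {"dp":[0,-1,0],"dr":[0,0,0],"fingers":1},
  {"dp":[0,0,0],"dr":[0,0,0],"fingers":1},
  {"dp":[0,0,0],"dr":[0,0,0],"fingers":1},
  {"dp":[0,0,0],"dr":[0,0,0],"fingers":1},
  {"dp":[0,0,0],"dr":[0,0,0],"fingers":1},
])

```text
time_s: 33.58
tool_pos: [0.5119, 0.2838, 0.1151]
tool_rot: [179.8, -0.1, 2.6]
force: [-0.2, -5.8, 1.8]
grip_width: 0.0135
grasp_force: 50.0
```

```bash
python3 rd.py
```

```text
t 33.925 travel(est) 58.55 F -6.31 sd 0.4 width 0.013382993576094042 [0.51193843 0.28376808 0.11509782] [ -56.   16.   28.  101.   -8.   65. -113.]
```

Call:
step_arm([
  {"dp":[0,-1,0],"dr":[0,0,0],"fingers":1},
  {"dp":[0,0,0],"dr":[0,0,0],"fingers":1},
  {"dp":[0,0,0],"dr":[0,0,0],"fingers":1},
  {"dp":[0,0,0],"dr":[0,0,0],"fingers":1},
  {"dp":[0,0,0],"dr":[0,0,0],"fingers":1},
])

```text
time_s: 34.55
tool_pos: [0.5119, 0.2852, 0.1151]
tool_rot: [179.8, -0.1, 2.6]
force: [0.6, -6.0, 2.5]
grip_width: 0.0135
grasp_force: 50.0
```

```bash
python3 rd.py; python3 - <<'E'
from plan import *
import cv2
d=np.load("d.npy")
b=env.read_camera("top")[150:230,210:310,::-1];a=env.read_camera("side")[140:250,300:400,::-1]
cv2.imwrite("pics/n1.png",np.hstack([cv2.resize(i,(400,int(400*i.shape[0]/i.shape[1])),interpolation=cv2.INTER_CUBIC)[:320] for i in(a,b)]))
E
```

```text
t 34.9 travel(est) 59.98 F -5.61 sd 0.38 width 0.013757032500108785 [0.51186379 0.28518577 0.11511187] [ -56.   16.   28.  101.   -8.   65. -113.]
```

View pics/n1.png

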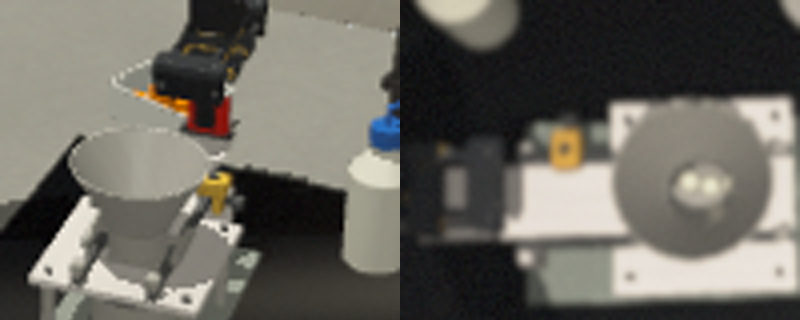

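Call:
step_arm([
  {"dp":[0,-0.5,0],"dr":[0,0,0],"fingers":1},
  {"dp":[0,0,0],"dr":[0,0,0],"fingers":1},
  {"dp":[0,0,0],"dr":[0,0,0],"fingers":1},
  {"dp":[0,0,0],"dr":[0,0,0],"fingers":1},
  {"dp":[0,0,0],"dr":[0,0,0],"fingers":1},
])

```text
time_s: 35.62
tool_pos: [0.5119, 0.2858, 0.1151]
tool_rot: [179.8, -0.1, 2.6]
force: [0.0, -5.7, 2.6]
grip_width: 0.0139
grasp_force: 50.0
```

```bash
python3 rd.py
```

```text
t 35.975 travel(est) 60.6 F -5.41 sd 0.62 width 0.01385201859093469 [0.51185923 0.28581975 0.11514166] [ -56.   16.   28.  101.   -8.   65. -113.]
```

Call:
step_arm([
  {"dp":[0,-0.5,0],"dr":[0,0,0],"fingers":1},
  {"dp":[0,0,0],"dr":[0,0,0],"fingers":1},
  {"dp":[0,0,0],"dr":[0,0,0],"fingers":1},
  {"dp":[0,0,0],"dr":[0,0,0],"fingers":1},
  {"dp":[0,0,0],"dr":[0,0,0],"fingers":1},
])

```text
time_s: 36.6
tool_pos: [0.5118, 0.2864, 0.1151]
tool_rot: [179.8, -0.1, 2.6]
force: [0.7, -5.1, 1.6]
grip_width: 0.0134
grasp_force: 50.0
```

```bash
python3 rd.py
```

```text
t 36.95 travel(est) 61.14 F -5.32 sd 0.4 width 0.013426731102405618 [0.51182394 0.2863294  0.11512666] [ -56.   16.   28.  101.   -8.   65. -113.]
```

Call:
step_arm([
  {"dp":[0,-0.7,0],"dr":[0,0,0],"fingers":1},
  {"dp":[0,0,0],"dr":[0,0,0],"fingers":1},
  {"dp":[0,0,0],"dr":[0,0,0],"fingers":1},
  {"dp":[0,0,0],"dr":[0,0,0],"fingers":1},
  {"dp":[0,0,0],"dr":[0,0,0],"fingers":1},
])

```text
time_s: 37.58
tool_pos: [0.5118, 0.2867, 0.1151]
tool_rot: [179.8, -0.1, 2.6]
force: [0.2, -5.5, 1.9]
grip_width: 0.0138
grasp_force: 50.0
```

```bash
python3 rd.py
```

```text
t 37.925 travel(est) 61.43 F -5.79 sd 0.4 width 0.01402212468658095 [0.51181932 0.28663019 0.11510091] [ -56.   16.   28.  101.   -8.   65. -113.]
```

Call:
step_arm([
  {"dp":[0,-0.7,0],"dr":[0,0,0],"fingers":1},
  {"dp":[0,0,0],"dr":[0,0,0],"fingers":1},
  {"dp":[0,0,0],"dr":[0,0,0],"fingers":1},
  {"dp":[0,0,0],"dr":[0,0,0],"fingers":1},
  {"dp":[0,0,0],"dr":[0,0,0],"fingers":1},
])

```text
time_s: 38.55
tool_pos: [0.5118, 0.2868, 0.1151]
tool_rot: [179.8, -0.1, 2.5]
force: [-0.6, -7.4, 2.6]
grip_width: 0.0141
grasp_force: 50.0
```

```bash
python3 rd.py
```

```text
t 38.9 travel(est) 61.58 F -6.94 sd 0.32 width 0.013921286679622238 [0.51180733 0.286821   0.11509279] [ -56.   16.   28.  101.   -8.   65. -113.]
```

The pull fell from 7.4 to 5.3 N, then rose steeply with almost no travel, so the plunger is seated in the notch. I'll ease the command slightly and check the throat numerically.

Call:
step_arm([
  {"dp":[0,0.3,0],"dr":[0,0,0],"fingers":1},
  {"dp":[0,0,0],"dr":[0,0,0],"fingers":1},
  {"dp":[0,0,0],"dr":[0,0,0],"fingers":1},
  {"dp":[0,0,0],"dr":[0,0,0],"fingers":1},
  {"dp":[0,0,0],"dr":[0,0,0],"fingers":1},
])

```text
time_s: 39.52
tool_pos: [0.5118, 0.2867, 0.1151]
tool_rot: [179.8, -0.1, 2.6]
force: [-0.0, -7.1, 1.7]
grip_width: 0.0133
grasp_force: 50.0
```

```bash
python3 rd.py; python3 - <<'E'
from plan import *
d=np.load("d.npy")
im=np.mean([env.read_camera("top").astype(float).mean(2) for _ in range(4)],0)
for z in(.02,.03,.113,.131):
    print(z,proj("top",W(d,(0,0,z))).round(1),"r/28mm",round(361.5*.028/(1.28-z),1))
print("cols 275..297")
for r in range(184,210):print(r,*im[r,275:298].astype(int)//10)
E
```

```text
t 39.875 travel(est) 61.54 F -6.41 sd 0.51 width 0.013696239055696781 [0.51182279 0.28676062 0.11511078] [ -56.   16.   28.  101.   -8.   65. -113.]
0.02 [287.3 201.3] r/28mm 8.0
0.03 [287.1 201. ] r/28mm 8.1
0.113 [285.2 198.2] r/28mm 8.7
0.131 [284.7 197.6] r/28mm 8.8
cols 275..297
184 13 13 13 13 13 13 13 13 13 13 13 13 13 12 12 12 12 12 12 12 12 12 12
185 13 13 13 13 13 13 13 13 13 13 13 13 13 12 12 12 12 12 12 12 12 12 11
186 13 13 13 13 13 13 13 13 13 13 13 13 12 12 12 12 12 12 12 12 12 11 11
187 13 13 13 13 13 13 13 13 13 13 13 13 12 12 12 12 12 12 12 12 11 12 11
188 13 13 13 13 13 13 13 13 12 12 12 12 12 12 12 12 12 12 12 12 11 11 11
189 13 13 13 13 13 13 13 12 12 12 12 12 12 12 12 12 12 12 11 11 11 11 11
190 13 12 13 13 13 12 11 11 11 12 13 13 12 12 12 11 12 11 11 11 11 11 11
191 12 13 12 12 12 11 10 10 11 13 14 14 14 13 12 11 11 11 11 11 11 11 11
192 12 12 12 11 10 11 12 13 14 14 15 15 15 15 14 12 11 11 11 11 11 11 11
193 12 12 12 11 10 13 16 18 17 16 15 15 16 15 15 14 13 12 11 11 11 11 10
194 12 12 11 10 12 16 20 21 20 17 16 17 18 17 16 15 15 14 12 11 10 10 10
195 12 12 10
[... 238 characters left out ...]
16 17 18 19 18 17 15 13 11 10 10 10 10 10
199 11 11 10 11 13 15 16 16 17 17 17 17 17 16 15 13 11 10 10 10 10 10 10
200 11 11 10 9 11 12 14 15 16 16 16 16 15 14 13 11 10 9 9 10 10 10 9
201 11 11 10 9 9 10 11 12 13 13 13 13 13 12 12 11 9 9 9 9 9 9 9
202 10 11 10 10 9 9 9 10 10 10 10 11 11 12 11 11 10 9 9 9 9 9 9
203 10 10 10 10 9 9 9 9 9 9 9 9 10 11 11 11 10 9 9 9 9 9 9
204 10 10 10 10 9 9 9 9 9 9 9 9 10 11 11 10 9 9 9 9 9 9 9
205 10 10 10 10 9 9 9 9 9 9 9 9 10 10 10 9 9 9 9 9 9 9 9
206 10 10 10 9 9 9 9 9 9 9 9 9 9 9 9 9 9 9 9 9 9 9 10
207 10 10 9 9 9 9 9 9 9 9 9 9 9 9 9 9 9 9 9 9 9 9 11
208 10 10 9 9 9 9 9 9 9 9 9 9 9 9 9 9 9 9 9 9 9 11 12
209 9 9 9 9 9 9 9 9 9 9 9 9 9 9 9 9 9 9 9 10 12 13 13
```

```bash
python3 - <<'E'
from plan import *
import cv2
for n in("top","side"):
    a=cv2.imread(f"pics/{n}0.png");b=np.mean([env.read_camera(n)[:,:,::-1].astype(float) for _ in range(3)],0).astype(np.uint8)
    m=((b.min(2)>130)&(b.min(2).astype(int)-a.min(2)>45)).astype(np.uint8)
    k,_,s,c=cv2.connectedComponentsWithStats(m)
    print(n,[(s[i].tolist(),c[i].round(0).tolist()) for i in range(1,k) if s[i,4]>=5])
d=np.load("d.npy");o=env.get_obs();print(o["time_s"],o["force"],o["grasp_force"],proj("side",W(d,(0,0,.03))),proj("side",W(d,(0,0,.072))))
E
```

```text
top [([348, 194, 20, 22, 349], [357.0, 204.0]), ([376, 197, 7, 7, 40], [379.0, 200.0]), ([236, 204, 2, 5, 9], [236.0, 206.0]), ([11, 291, 35, 94, 2061], [28.0, 340.0])]
side [([238, 16, 18, 6, 38], [246.0, 18.0]), ([210, 28, 6, 27, 94], [213.0, 38.0]), ([260, 28, 25, 6, 69], [272.0, 30.0]), ([212, 56, 1, 6, 6], [212.0, 58.0]), ([211, 64, 1, 5, 5], [211.0, 66.0]), ([307, 79, 6, 12, 48], [310.0, 84.0]), ([300, 100, 5, 7, 30], [302.0, 103.0]), ([242, 139, 104, 56, 1185], [308.0, 167.0]), ([227, 140, 5, 10, 22], [229.0, 144.0]), ([232, 152, 1, 14, 14], [232.0, 158.0]), ([192, 162, 5, 9, 21], [194.0, 166.0]), ([343, 169, 3, 4, 7], [344.0, 170.0]), ([353, 178, 3, 3, 5], [354.0, 179.0]), ([233, 209, 8, 3, 9], [236.0, 210.0]), ([316, 251, 3, 8, 13], [317.0, 254.0]), ([294, 255, 20, 13, 192], [304.0, 261.0]), ([292, 270, 10, 4, 27], [296.0, 271.0]), ([303, 270, 8, 4, 16], [306.0, 272.0])]
40.375 [ 0.4885602  -5.97556165  3.28819729] 50.000575105659664 [333.70939161 216.24870286] [333.96589074 207.63127917]
```

```bash
python3 -c "
from cell import env
print(env.sign_off())"
```

```text
the job is handed in; nothing more can be done
None
```

I handed the job in at about 40 s with the gate held at the notch and the empty tray upright on the bench. I saw no stray balls, but could see only some of the six through the throat, so all six being in the jar is inferred; the sign-off returned no verdict.

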